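# Unstack the kit at the microscope bench and set each item at its station

## Task

The kit for the next microscope session was left on the bench in one pile: take it apart from the top down and set each item flat at its own station - the little coverslip box in the small square recess of the mounting tray (the one with the bottle and tweezers), the covered dish wholly on the bright round window of the light stage, the square filter case in the square recess of the filter rack, and the slide box in the rimmed bay of the slide tray. Lower every item into place by hand rather than dropping it, and keep the dish level all the time. Do not disturb the oil bottle and the objective that stand loose on the bench.

Things in the scene. Friction and masses are not known exactly. Their poses are not given: they have to be found in the camera images.
- slide_box: Slide box, bottom of the pile: closed grey plastic box, 90 (its x) x 62 (its y) x 34 high mm, about 0.14 kg, one rigid piece. Origin at the centre of its underside, z up. Stands on the bench at the start; turned half round it is the same box.
- filter_case: Filter case, on the slide box: closed flat black plastic square, 58 x 58 x 18 high mm, about 60 g, one rigid piece. Origin at the centre of its underside, sides along its x and y, z up.
- dish: Covered dish, on the filter case: clear round dish with a pale membrane disc inside, 50 mm outer diameter, 15 high, about 40 g; lid and dish are one rigid piece. Origin at the centre of its underside, z up.
- coverslip_box: Coverslip box, top of the pile, on the dish: small closed white plastic box, 28 x 28 x 20 high mm, about 30 g. Origin at the centre of its underside, sides along its x and y, z up.
- mounting_tray: Fixed white enamel tray, dark edge, with a small dark-lined square recess, inside 46 x 46 mm. Origin on the bench under the recess centre, sides along x and y. Recess floor 3 mm, rim top 8 mm above the bench; rim 4 mm thick. Plate x -32..+76, y -50..+50 mm. At +x lie tweezers (x 50, 13 mm high) and a small amber bottle (x 55, y 24, holder 31 mm wide, 48 mm high); elsewhere nothing over 8 mm.
- light_stage: Fixed low slate-grey lamp housing with a flush bright round window, 74 mm diameter, in a black ring. Origin on the bench under the window centre; window 24 mm above the bench. Housing x -60..+70, y -62..+62 mm. Two stage-clip posts on top at x 55, y +48 and -48, 6 mm high; dimmer knob on the -x face at y 35, reaching x -70.
- filter_rack: Fixed grey plastic rack with a square recess, inside 74 x 74 mm. Origin on the bench under the recess centre, sides along x and y. Recess floor 3 mm, rim top 8 mm above the bench; rim 9 mm thick. On the +x side (x 48..85, y -36..+36 mm) disc filters stand on edge in a comb, 35 mm high; the other sides have nothing over 8 mm.
- slide_tray: Fixed aluminium tray with a rimmed dark-lined bay, inside 106 (its x) x 78 (its y) mm; the slide box lies in it with its long side along x. Origin on the bench under the bay centre. Bay floor 3 mm, rim top 9 mm above the bench; rim 4 mm thick. At +x (x 61..89, y -43..+43 mm) glass slides stand in a strip, 36 mm high; low wire handles (8 mm high) reach y +54 and -54.
- oil_bottle: Oil bottle, bystander, loose: small amber bottle with a black cap, 26 mm diameter, 56 high. Origin at the centre of its underside. To be left alone.
- objective: Microscope objective, bystander, loose, standing on its black cap: silver stepped cylinder, 27 mm diameter, 45 high. Origin at the centre of its underside. To be left alone.

How it is judged (in metres and radians):
On the way, in this order (a step that is already met when the one before it is completed fails the run):
1. the coverslip box is lowered by hand in the small recess of the mounting tray, still held when within 15 mm of its rest (x of coverslip_box in the frame of mounting_tray between -0.017 and 0.017 m and y of coverslip_box in the frame of mounting_tray between -0.017 and 0.017 m and z of coverslip_box in the frame of mounting_tray between -0.001 and 0.018 m and contact force between the fingers and coverslip_box above 0.2 N), for 0.1 s.
2. the covered dish is lowered by hand on the window of the light stage, still held when within 15 mm of its rest (horizontal distance between dish and light_stage below 0.016 m and z of dish in the frame of light_stage between 0.02 and 0.039 m and contact force between the fingers and dish above 0.2 N), for 0.1 s.
3. the filter case is lowered by hand in the recess of the filter rack, still held when within 15 mm of its rest (x of filter_case in the frame of filter_rack between -0.017 and 0.017 m and y of filter_case in the frame of filter_rack between -0.017 and 0.017 m and z of filter_case in the frame of filter_rack between -0.001 and 0.018 m and contact force between the fingers and filter_case above 0.2 N), for 0.1 s.
4. the slide box is lowered by hand in the bay of the slide tray, still held when within 15 mm of its rest (x of slide_box in the frame of slide_tray between -0.017 and 0.017 m and y of slide_box in the frame of slide_tray between -0.017 and 0.017 m and z of slide_box in the frame of slide_tray between -0.001 and 0.018 m and contact force between the fingers and slide_box above 0.2 N), for 0.1 s.
At the end, for the whole second after the job is handed in: Every item lies flat (tilt under 0.08 rad), released and at rest on its station's floor (within 3 mm): coverslip box, filter case and slide box within 13 mm in x and y of their recess or bay centre, dish centre within 12 mm of the window centre (x of coverslip_box in the frame of mounting_tray between -0.013 and 0.013 m and y of coverslip_box in the frame of mounting_tray between -0.013 and 0.013 m and z of coverslip_box in the frame of mounting_tray between -0.001 and 0.006 m and angle between each of coverslip_box, dish, filter_case, slide_box's own z axis and vertical below 0.08 rad and linear speed of each of coverslip_box, dish, filter_case, slide_box below 0.02 m/s and contact force between the fingers and coverslip_box below 0.05 N and horizontal distance between dish and light_stage below 0.012 m and z of dish in the frame of light_stage between 0.02 and 0.027 m and contact force between the fingers and dish below 0.05 N and x of filter_case in the frame of filter_rack between -0.013 and 0.013 m and y of filter_case in the frame of filter_rack between -0.013 and 0.013 m and z of filter_case in the frame of filter_rack between -0.001 and 0.006 m and contact force between the fingers and filter_case below 0.05 N and x of slide_box in the frame of slide_tray between -0.013 and 0.013 m and y of slide_box in the frame of slide_tray between -0.013 and 0.013 m and z of slide_box in the frame of slide_tray between -0.001 and 0.006 m and contact force between the fingers and slide_box below 0.05 N); the robot touches nothing.
It fails at once if the covered dish is tipped by more than 0.35 rad (angle between dish's own z axis and vertical above 0.35 rad).
It fails at once if the oil bottle is shifted by more than 20 mm or knocked over (distance of oil_bottle from where it was at the start of the episode above 0.02 m or angle between oil_bottle's own z axis and vertical above 0.4 rad).
It fails at once if the objective is shifted by more than 20 mm or knocked over (distance of objective from where it was at the start of the episode above 0.02 m or angle between objective's own z axis and vertical above 0.4 rad).
It also fails if it takes over 131 s, if anything falls off the work surface, if the arm or the gripper's body presses on something with over 40 N, if the wrist force passes 120 N, or if a joint passes its speed limit or range.

## Robot

A 7-joint arm with a two-finger parallel gripper is mounted at the origin on the work surface. World frame = base frame: x ahead of the robot, y to its left, z up, the work surface at z = 0. Lengths are in mm, angles in rad, forces in N, time in s.
With the tool pointing down it reaches from about 400 to 875 mm from the base axis. Payload 4.4 kg.
Tool frame: the origin (TCP) lies on the centre line of the jaws, within the pads' length; the fingertips stand 14 mm ahead of it and the grasp point (between the pads) lies 5 mm behind it; z points along the fingers, x is the direction in which the jaws open and shut, and the axes are right-handed (so a half turn about z gives the same grasp; the last joint's range is limited). The gripper opens to 85 mm and grips with 20 to 120 N. Pads are 22 mm wide; open, the fingers measure 114 mm over their backs; the gripper's body (76 mm by 85 mm) begins 54 mm behind the grasp point. The pads swing forward as they close: fully open they stand 13 mm farther back than shut.
Start: joints at [-1.397, 0.628, 0.038, 1.517, -0.027, 0.996, -0.02], TCP at [154.355, 631.421, 224.613] pointing down, gripper open.
Joint ranges: [-3.06, 3.06], [-0.37, 2.12], [-1.25, 1.32], [0.18, 2.47], [-1.1, 4.24], [0.23, 1.98], [-2.94, 2.94]. Speed limits (rad/s): [2.57, 2.57, 3.14, 3.14, 3.14, 3.14, 3.14].

## Interface

Orientations are given as [roll, pitch, yaw] about the fixed x, y, z axes, in that order (R = Rz(yaw) Ry(pitch) Rx(roll)).
In Python, from cell import ctrl gives the robot as it stands.
- The arm moves only by the tool send_rows, never from a script. Its argument "commands" is a list of rows, each a list of 5 numbers: the finger opening in mm, from 0 to 85.4, then the shift along the tool's x, y, z in mm, then the turn about the tool's z in degrees. In form: [[grip, x, y, z, roll], ...]. A call has 1 to 5 rows; each row is the pose to reach, as a shift and turn from the pose measured when the call began, along the tool's axes at that moment; what a row does not reach only later rows make up. A row lasts 1/10 s, in which the tool goes at most 50 mm and 8.59 degrees, less where a joint would pass 70% of its speed; a pose out of reach is approached as far as the arm can. A call with a gripper value outside its range is refused whole. The fingers move at their own pace and stop on an object; the grip force is fixed at half the most. Time passes only in rows, so rows that repeat a pose let the fingers close. It gives the time, the measured TCP pose, the force and the opening at its end, in the units of the state.
- ctrl.read_state(): the state, without advancing time (a new reading comes with each control period).
- ctrl.get_image(name): name is "scene" or "top"; returns the picture (420x560x3 uint8, red, green, blue); there is no depth.
- ctrl.camera_params(name): a dict with "fx", "fy", "cx", "cy" (pixels), "k1" (the pictures are not rectified: a ray, as slopes to the right and down, at radius r is drawn at 1 + k1 r^2 times it, then the intrinsics apply), "cam_to_world" (4x4, takes a point from camera to world coordinates). Camera axes: x right, y down, z forward; pixel columns grow to the right and rows downward; lengths in mm; the calibration is good to about 2 mm. A picture is of the moment at which its call begins. camera_params takes no time and is no camera call.
- ctrl.finish_job(): hands the job in, once; it reports no verdict.
The state is a dict: "clock": time; "qpos": joint angles; "qd": joint speeds; "tau": joint torques, N m; "eef_pos": TCP position; "tool_rot": TCP orientation; "force": force on the tool from outside, world axes, zero at the start; "torque": the same for the moment, N m; "width": finger opening in mm.
Only numpy, scipy, OpenCV 4.12 (cv2) and the standard library are available. Lean on these libraries where they do the work, as an engineer would, in place of code of your own. Each camera call takes 0.05 s, during which the arm holds its last target.

## Working session

There is one attempt and no reset: what is moved stays moved. The work goes in short steps, Python scripts to look and compute and a tool call to move; the robot and the scene stay as the last step left them, time stands still between calls to the robot, and variables do not carry over. Pictures are saved under pics/ and viewed, and the job is handed in when it is done.

Besides the shell and the picture viewer there is one more tool, called after ">>>" by a JSON object that holds its "op" and its "data". send_rows: Moves the arm, as the interface text tells. Its arguments: {"type":"object","properties":{"commands":{"type":"array"}},"required":["commands"]}

```bash
ls; mkdir -p pics; python3 - <<'E'
from cell import ctrl
import cv2,json
s=ctrl.read_state();print({k:s[k] for k in('clock','eef_pos','tool_rot','width','force')})
for n in('scene','top'):
    im=ctrl.get_image(n);cv2.imwrite(f'pics/{n}0.png',im[:,:,::-1]);p=ctrl.camera_params(n);print(n,p)
E
```

```text
pics
{'clock': 0.0, 'eef_pos': array([154.17824388, 630.79431553, 223.70458915]), 'tool_rot': array([3.14157158e+00, 1.87872119e-03, 1.33102638e+00]), 'width': 85.08049087678168, 'force': array([ 0.46703921,  0.35372051, -0.95977781])}
scene {'fx': 391.0796436491776, 'fy': 391.0796436491776, 'cx': 281.36681154278244, 'cy': 208.25607122552307, 'k1': 0.03489793163886107, 'cam_to_world': array([[ 2.59214983e-01,  6.43839870e-01, -7.19915144e-01,
         1.24537251e+03],
       [ 9.65811909e-01, -1.75781773e-01,  1.90546907e-01,
        -1.69967533e+02],
       [-3.86626441e-03, -7.44695233e-01, -6.67393483e-01,
         7.13542851e+02],
       [ 0.00000000e+00,  0.00000000e+00,  0.00000000e+00,
         1.00000000e+00]])}
top {'fx': 464.59070863328327, 'fy': 464.59070863328327, 'cx': 272.1785178431608, 'cy': 210.44281352387375, 'k1': 0.05167225204611157, 'cam_to_world': array([[-1.52103636e-02, -9.80683882e-01,  1.95007100e-01,
         3.13852266e+02],
       [-9.99368000e-01,  2.11773304e-02,  2.85503241e-02,
        -1.56435856e+01],
       [-3.21285724e-02, -1.94449595e-01, -9.80386204e-01,
         1.20541924e+03],
       [ 0.00000000e+00,  0.00000000e+00,  0.00000000e+00,
         1.00000000e+00]])}
```

View pics/scene0.png

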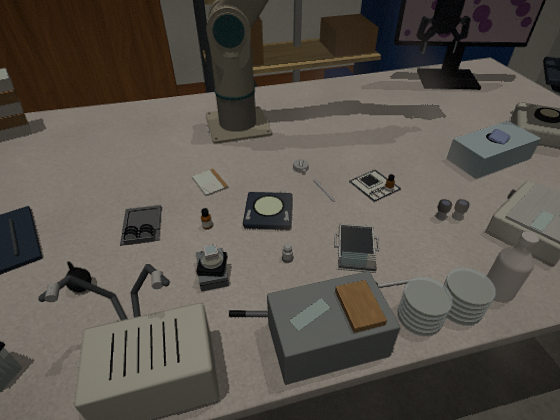

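View pics/top0.png

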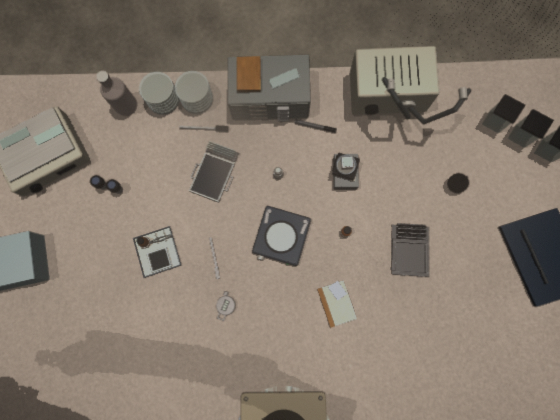

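The arm is out of the top view. The pile sits at top (346,165), the light stage at (281,236), the mounting tray at (158,252), the slide tray at (213,175), the filter rack at (410,250), the oil bottle at (346,231) and the objective at (278,172). I'll zoom in.

```bash
cat > h.py <<'E'
import numpy as np,cv2,json
from cell import ctrl
P={n:ctrl.camera_params(n) for n in('scene','top')}
def ray(n,u,v):
    p=P[n];a=np.array([(u-p['cx'])/p['fx'],(v-p['cy'])/p['fy']]);b=a.copy()
    for _ in range(20): b=a/(1+p['k1']*(b@b))
    T=p['cam_to_world'];d=T[:3,:3]@np.array([b[0],b[1],1.]);return T[:3,3],d/np.linalg.norm(d)
def onz(n,u,v,z):
    o,d=ray(n,u,v);return o+d*(z-o[2])/d[2]
def proj(n,X):
    p=P[n];T=p['cam_to_world'];c=T[:3,:3].T@(np.asarray(X,float)-T[:3,3]);s=c[:2]/c[2];s=s*(1+p['k1']*(s@s))
    return np.array([p['fx']*s[0]+p['cx'],p['fy']*s[1]+p['cy']])
def shot(n,name):
    im=np.ascontiguousarray(ctrl.get_image(n)[:,:,::-1]);cv2.imwrite(f'pics/{name}.png',im);return im
def crop(im,x0,y0,x1,y1,k,name):
    c=cv2.resize(im[y0:y1,x0:x1],None,fx=k,fy=k,interpolation=cv2.INTER_CUBIC);cv2.imwrite(f'pics/{name}.png',c)
E
python3 - <<'E'
from h import *
t=cv2.imread('pics/top0.png');s=cv2.imread('pics/scene0.png')
g=lambda im:np.clip((im/255.)**0.6*255,0,255).astype('uint8')
t=g(t);s=g(s)
tiles=[cv2.resize(t[y-37:y+38,x-37:x+38],(375,300)[0:1]*2 if 0 else (300,300),interpolation=cv2.INTER_CUBIC) for x,y in[(346,168),(281,236),(158,252),(213,173),(410,250)]]
cv2.imwrite('pics/a.png',np.hstack(tiles[:2]));cv2.imwrite('pics/b.png',np.vstack([np.hstack(tiles[1:3]),np.hstack(tiles[3:])]))
crop(s,180,220,260,295,8,'c');crop(t,320,145,375,200,10,'d')
E
```

```text
(no output)
```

View pics/b.png

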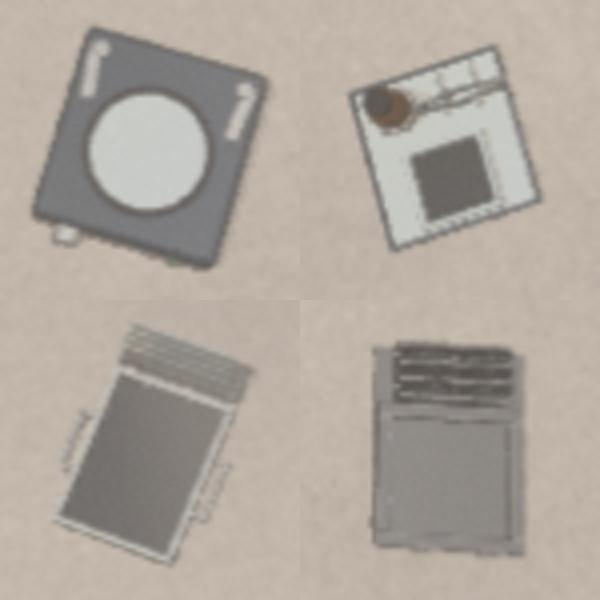

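View pics/c.png

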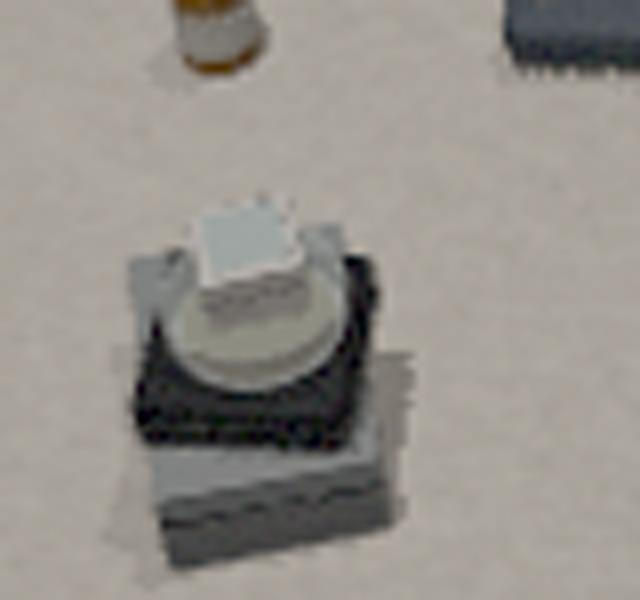

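View pics/d.png

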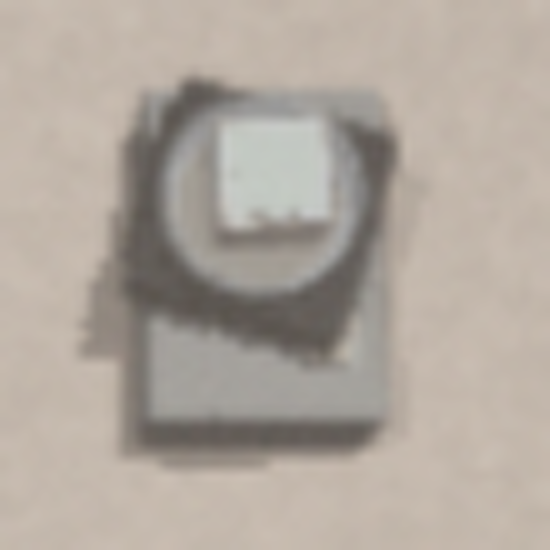

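```bash
cat >> h.py <<'E'
def rect(n,im,box,f,z,k=8,seed=None,dbg=None):
    """mask f(hsv,bgr) in upscaled box; component at seed (or largest); corners of minAreaRect cast onto plane z via contour"""
    x0,y0,x1,y1=box;c=cv2.resize(im[y0:y1,x0:x1],None,fx=k,fy=k,interpolation=cv2.INTER_CUBIC)
    m=f(cv2.cvtColor(c,cv2.COLOR_BGR2HSV).astype(int),c.astype(int)).astype('uint8')
    m=cv2.morphologyEx(m,cv2.MORPH_OPEN,np.ones((k,k)))
    nn,l,st,ce=cv2.connectedComponentsWithStats(m)
    if nn<2: print('none');return None
    i=1+np.argmax(st[1:,4])
    if seed is not None:
        i=l[int((seed[1]-y0+.5)*k),int((seed[0]-x0+.5)*k)]
    m=(l==i).astype('uint8')
    ct=max(cv2.findContours(m,0,cv2.CHAIN_APPROX_NONE)[0],key=cv2.contourArea)[:,0]
    if dbg: 
        d=c.copy();cv2.drawContours(d,[ct[:,None]],-1,(0,0,255),1);cv2.imwrite(f'pics/{dbg}.png',d)
    W=np.array([onz(n,x0+(a+.5)/k-.5,y0+(b+.5)/k-.5,z)[:2] for a,b in ct],'float32')
    r=cv2.minAreaRect(W);M=cv2.moments(W);cen=(M['m10']/M['m00'],M['m01']/M['m00'])
    print(n,dbg,'z',z,'rect c',np.round(r[0],1),'size',np.round(r[1],1),'ang',round(r[2],1),'centroid',np.round(cen,1),'eqdia',round(2*np.sqrt(abs(M['m00'])/np.pi),1))
    return W
E
python3 - <<'E'
from h import *
t=cv2.imread('pics/top0.png');s=cv2.imread('pics/scene0.png')
hs=cv2.cvtColor(t,cv2.COLOR_BGR2HSV)
for p in[(281,236),(300,255),(160,260),(140,265),(210,180),(410,258),(395,270),(345,163),(335,170),(350,178),(348,183),(330,170),(380,250)]: print(p,hs[p[1],p[0]])
hs=cv2.cvtColor(s,cv2.COLOR_BGR2HSV)
print('scene')
for p in[(268,206),(372,180),(357,245),(140,220),(211,249),(212,260),(205,268),(210,279),(180,270)]: print(p,hs[p[1],p[0]])
E
```

```text
(281, 236) [ 53   6 173]
(300, 255) [11 36 79]
(160, 260) [15 26 58]
(140, 265) [14 29 98]
(210, 180) [15 27 76]
(410, 258) [15 31 99]
(395, 270) [15 28 91]
(345, 163) [ 60  13 174]
(335, 170) [15 40 51]
(350, 178) [16 57 49]
(348, 183) [ 18  21 124]
(330, 170) [ 13  48 143]
(380, 250) [ 14  50 159]
scene
(268, 206) [ 34  42 145]
(372, 180) [80 29 26]
(357, 245) [98 26 40]
(140, 220) [15  8 64]
(211, 249) [ 77  18 126]
(212, 260) [25 34 82]
(205, 268) [70 85  9]
(210, 279) [60  3 83]
(180, 270) [ 16  33 130]
```

```bash
cat > m.py <<'E'
from h import *
t=cv2.imread('pics/top0.png');s=cv2.imread('pics/scene0.png')
rect('top',t,(240,195,325,278),lambda h,b:(h[...,2]>125)&(h[...,1]<25),24,seed=(281,236),dbg='w1')
rect('scene',s,(240,185,300,235),lambda h,b:(h[...,2]>95),24,seed=(268,206),dbg='w2')
rect('top',t,(240,195,325,278),lambda h,b:(h[...,2]<110),24,seed=(300,255),dbg='w3')
rect('top',t,(130,225,190,282),lambda h,b:(h[...,2]<105),5.5,seed=(160,260),dbg='m1')
rect('scene',s,(345,165,405,205),lambda h,b:(h[...,2]<75),5.5,seed=(370,181),dbg='m2')
rect('top',t,(130,225,190,282),lambda h,b:(h[...,2]>125)&(h[...,1]<28),3,dbg='m3')
rect('top',t,(180,135,245,210),lambda h,b:(h[...,2]<100),6,seed=(210,180),dbg='s1')
rect('scene',s,(325,220,390,275),lambda h,b:(h[...,2]<60),6,seed=(357,245),dbg='s2')
rect('top',t,(380,215,440,285),lambda h,b:(h[...,2]<125),5,seed=(410,258),dbg='f1')
rect('scene',s,(115,200,170,250),lambda h,b:(h[...,2]<90),5,seed=(140,220),dbg='f2')
rect('top',t,(325,145,370,195),lambda h,b:(h[...,2]>135)&(h[...,1]<25),87,seed=(346,162),dbg='c1')
rect('scene',s,(195,235,230,290),lambda h,b:(h[...,2]>112),87,seed=(211,250),dbg='c2')
def tile(L,o,w=2):
    I=[cv2.resize(cv2.imread(f'pics/{a}.png'),(380,290)) for a in L]
    cv2.imwrite(f'pics/{o}.png',np.vstack([np.hstack(I[i:i+2]) for i in range(0,len(I),2)]))
tile(['w1','w2','m1','m2'],'t1');tile(['s1','s2','f1','f2'],'t2')
E
python3 m.py
```

```text
top w1 z 24 rect c [480.4  -1.8] size [73.4 72.3] ang 88.9 centroid [480.3  -2. ] eqdia 73.1
scene w2 z 24 rect c [480.6  -3.6] size [73.5 73.5] ang 74.7 centroid [480.7  -3.6] eqdia 73.5
top w3 z 24 rect c [481.7  -3.1] size [125.2 135.3] ang 72.2 centroid [482.7  -3.7] eqdia 143.8
top m1 z 5.5 rect c [429.9 315.6] size [45.6 45.9] ang 17.4 centroid [429.9 315.6] eqdia 50.3
scene m2 z 5.5 rect c [429.1 314.6] size [45.3 43.9] ang 18.3 centroid [429.3 314.7] eqdia 47.1
top m3 z 3 rect c [445.9 320.3] size [92.3 94.8] ang 17.6 centroid [437.8 317.9] eqdia 92.9
top s1 z 6 rect c [648.7 181.3] size [ 76.2 105.3] ang 68.0 centroid [648.5 181.6] eqdia 99.5
scene s2 z 6 rect c [642.9 182.2] size [77.3 95. ] ang 68.2 centroid [642.  182.1] eqdia 91.8
top f1 z 5 rect c [ 443.3 -330.5] size [ 97.3 136.4] ang 85.2 centroid [ 443.  -330.7] eqdia 127.0
scene f2 z 5 rect c [ 444.9 -332.8] size [ 96.7 139.9] ang 85.0 centroid [ 444.8 -332.8] eqdia 128.3
top c1 z 87 rect c [ 655.9 -171.7] size [27.5 28. ] ang 0.7 centroid [ 656.4 -171.5] eqdia 29.4
scene c2 z 87 rect c [ 656.9 -167.5] size [76.7 99.8] ang 84.4 centroid [ 642.3 -167.5] eqdia 72.6
```

View pics/t1.png

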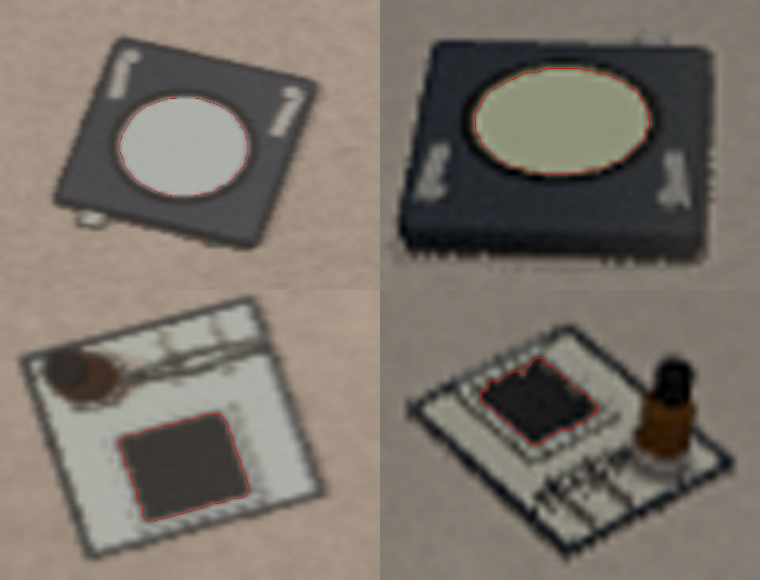

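View pics/t2.png

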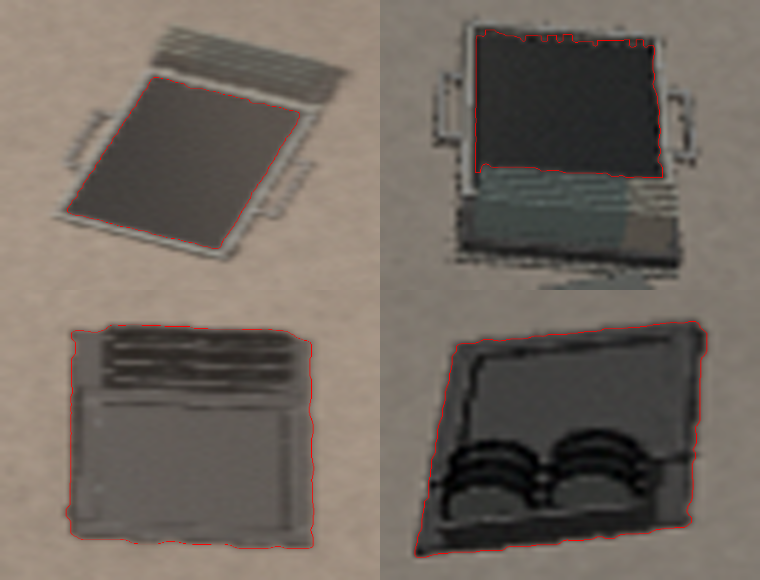

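Window, both trays and the coverslip box measure to their given sizes. Next I'll check the coverslip box in the scene view and the filter rack recess.

```bash
python3 - <<'E'
from h import *
t=cv2.imread('pics/top0.png');s=cv2.imread('pics/scene0.png')
for th in(110,118,122):rect('scene',s,(195,235,230,290),lambda h,b:(h[...,2]>th)&(h[...,1]<40)&(h[...,0]>40),87,seed=(211,250),dbg='c2')
g=lambda im:np.clip((im/255.)**0.6*255,0,255).astype('uint8')
a=cv2.resize(g(t)[218:283,382:438],None,fx=7,fy=7,interpolation=cv2.INTER_CUBIC)
b=cv2.resize(g(s)[202:247,117:167],(390,455),interpolation=cv2.INTER_CUBIC)
cv2.imwrite('pics/e.png',np.hstack([a,b]))
# predicted recess outline at guess
c=(422.5,-328.7)
import math
for yaw in(-4.5,):
  y=math.radians(yaw);X=np.array([math.cos(y),math.sin(y)]);Y=np.array([-X[1],X[0]])
  for n,(x0,y0,kx,ky,off) in{'top':(382,218,7,7,0),'scene':(117,202,390/50,455/45,392)}.items():
    for h in(37,):
      for z in(8,):
        pts=[proj(n,[*(np.array(c)+sx*h*X+sy*h*Y),z]) for sx,sy in((1,1),(1,-1),(-1,-1),(-1,1))]
        q=np.array([[ (p[0]-x0+.5)*kx-.5+off,(p[1]-y0+.5)*ky-.5] for p in pts]);print(n,np.round(q))
E
```

```text
scene c2 z 87 rect c [ 656.2 -172.9] size [21.6 20.9] ang 3.1 centroid [ 656.5 -172.9] eqdia 22.8
scene c2 z 87 rect c [ 656.3 -172.9] size [21.4 20.9] ang 3.1 centroid [ 656.6 -173.2] eqdia 22.4
scene c2 z 87 rect c [ 656.3 -172.9] size [21.4 20.9] ang 3.1 centroid [ 656.6 -173.4] eqdia 21.9
top [[ 95. 172.]
 [302. 185.]
 [302. 389.]
 [ 93. 376.]]
scene [[706. 237.]
 [472. 276.]
 [495.  82.]
 [717.  48.]]
```

View pics/e.png

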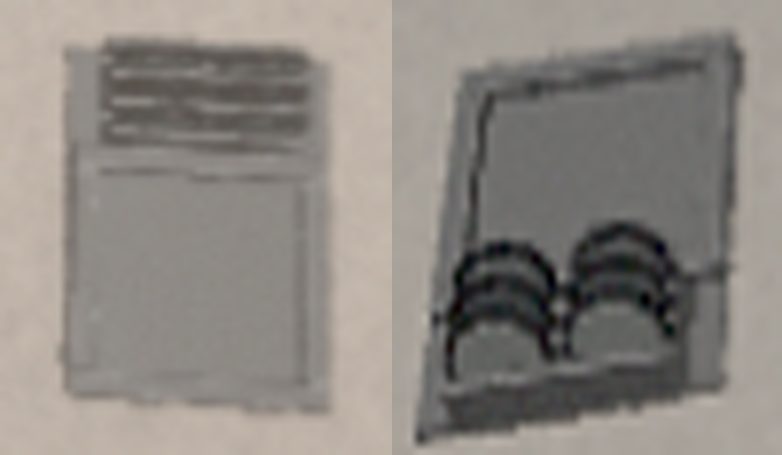

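View pics/c2.png

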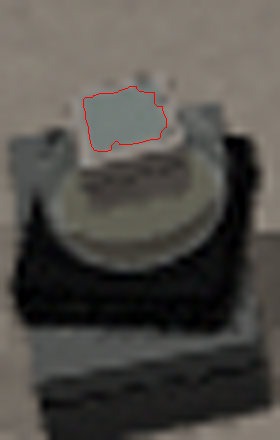

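```bash
cat > go.py <<'E'
import sys,math
from h import *
def go(x,y,z,yaw,pr=True):
    s=ctrl.read_state();p=s['eef_pos'];r=s['tool_rot']
    from scipy.spatial.transform import Rotation as Ro
    R=Ro.from_euler('xyz',r).as_matrix()
    d=R.T@(np.array([x,y,z])-p);cur=math.degrees(math.atan2(R[1,0],R[0,0]))
    t=-(((yaw-cur)+180)%360-180)
    print('t',round(s['clock'],2),'pos',np.round(p,1),'yaw',round(cur,1),'w',round(s['width'],1),'F',np.round(s['force'],1),'q7',round(s['qpos'][6],2))
    print(' shift',np.round(d,1),'turn',round(t,1),'tilt',np.round(np.degrees(math.acos(-R[2,2])),2))
if __name__=='__main__': go(*map(float,sys.argv[1:5]))
E
python3 go.py 656 -172 200 91
```

```text
t 0.1 pos [154.2 630.9 223.8] yaw 76.3 w 85.1 F [-0.8 -0.7 -0.6] q7 -0.02
 shift [-660.7  678.1   24.9] turn -14.7 tilt 0.09
```

>>> {"op": "send_rows", "data": {"commands": [[50, -33, 34, 0, -3], [50, -66, 68, 0, -6], [50, -99, 102, 0, -9], [50, -132, 136, 0, -12], [50, -165, 170, 0, -15]]}}

```text
clock: 0.6
eef_pos: [280.8, 428.3, 223.8]
tool_rot: [-3.141, 0.002, 1.595]
force: [0.9, 0.5, -0.0]
width: 50.0
```

```bash
python3 go.py 656 -172 200 91
```

```text
t 0.6 pos [280.8 428.3 223.8] yaw 91.4 w 50.0 F [ 0.9  0.5 -0. ] q7 0.53
 shift [-609.2  360.4   25. ] turn 0.4 tilt 0.13
```

>>> {"op": "send_rows", "data": {"commands": [[50, -42, 25, 0, 0], [50, -84, 50, 0, 0], [50, -126, 75, 0, 0], [50, -168, 100, 0, 0], [50, -210, 125, 0, 0]]}}

```text
clock: 1.1
eef_pos: [411.5, 219.5, 224.2]
tool_rot: [-3.141, 0.002, 1.595]
force: [1.3, -0.3, 0.1]
width: 49.7
```

>>> {"op": "send_rows", "data": {"commands": [[50, -42, 25, 0, 0], [50, -84, 50, 0, 0], [50, -126, 75, 0, 0], [50, -168, 100, 0, 0], [50, -210, 125, 0, 0]]}}

```text
clock: 1.6
eef_pos: [542.2, 10.8, 224.4]
tool_rot: [-3.14, 0.002, 1.595]
force: [0.4, -0.1, 0.5]
width: 50.1
```

```bash
python3 go.py 656 -172 150 91
```

```text
t 1.6 pos [542.2  10.8 224.4] yaw 91.4 w 50.1 F [ 0.4 -0.1  0.5] q7 1.54
 shift [-185.4  109.4   74.6] turn 0.4 tilt 0.14
```

>>> {"op": "send_rows", "data": {"commands": [[50, -40, 24, 5, 0], [50, -80, 48, 20, 0], [50, -120, 72, 40, 0], [50, -160, 96, 60, 0], [50, -185.5, 109.5, 74, 0]]}}

```text
clock: 2.1
eef_pos: [656.5, -176.0, 148.6]
tool_rot: [-3.139, 0.003, 1.593]
force: [0.3, -0.3, 0.8]
width: 49.9
```

```bash
python3 go.py 656 -172 88 91; python3 - <<'E'
from h import *
t=shot('top','top1');s=shot('scene','scene1')
crop(t,310,130,385,205,5,'a');crop(s,170,180,260,290,5,'b')
E
```

```text
t 2.1 pos [ 656.5 -176.   148.6] yaw 91.3 w 49.9 F [ 0.3 -0.3  0.8] q7 1.83
 shift [ 4.2 -0.2 60.6] turn 0.3 tilt 0.24
```

View pics/b.png

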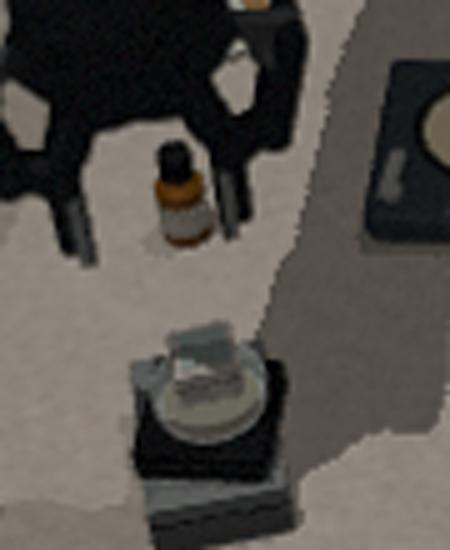

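View pics/a.png

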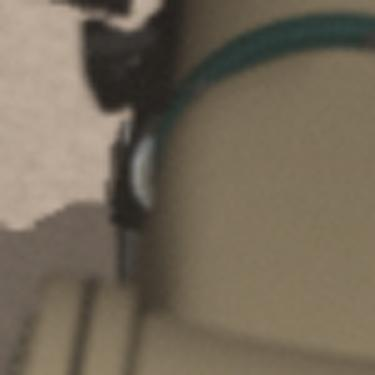

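The scene view shows the open fingers centred above the pile, with the coverslip box at crop (200,360). The arm hides the top view. I'm descending.

>>> {"op": "send_rows", "data": {"commands": [[50, 4, 0, 10, 0], [50, 4, 0, 25, 0], [50, 4, 0, 40, 0], [50, 4, 0, 45, 0], [50, 4, 0, 45, 0]]}}

```text
clock: 2.7
eef_pos: [653.8, -173.5, 100.9]
tool_rot: [-3.134, 0.004, 1.59]
force: [-0.3, 1.0, -0.7]
width: 50.2
```

```bash
python3 go.py 656 -172 88 91; python3 - <<'E'
from h import *
s=shot('scene','scene2')
crop(s,170,200,250,290,6,'b')
E
```

```text
t 2.7 pos [ 653.8 -173.5  100.9] yaw 91.1 w 50.2 F [-0.3  1.  -0.7] q7 1.83
 shift [ 1.5  2.3 12.8] turn 0.1 tilt 0.49
```

View pics/b.png

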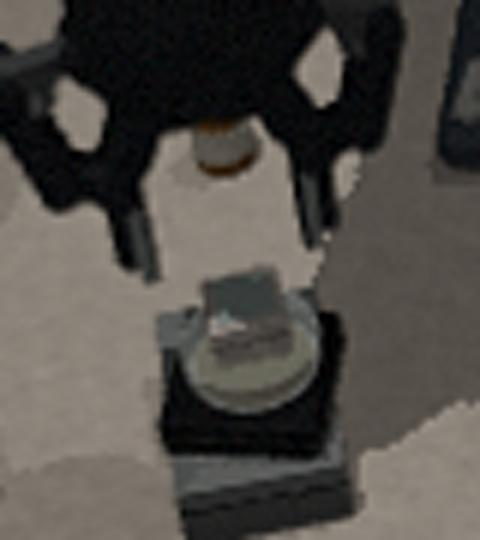

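```bash
python3 - <<'E'
from h import *
for z in(90,100,110):
  for dy in(-36,-25,25,36):
    for dx in(-11,11): print(z,dy,dx,np.round((proj('scene',[654+dx,-173.5+dy,z])-[170,200])*6))
for X in([656-14,-172-14,87],[656+14,-172-14,87],[656+14,-172+14,87],[656-14,-172+14,87]):print(np.round((proj('scene',X)-[170,200])*6))
E
```

```text
90 -36 -11 [132. 283.]
90 -36 11 [138. 327.]
90 -25 -11 [163. 277.]
90 -25 11 [170. 321.]
90 25 -11 [302. 250.]
90 25 11 [311. 293.]
90 36 -11 [332. 244.]
90 36 11 [342. 287.]
100 -36 -11 [128. 263.]
100 -36 11 [134. 308.]
100 -25 -11 [159. 257.]
100 -25 11 [166. 302.]
100 25 -11 [299. 231.]
100 25 11 [308. 274.]
100 36 -11 [330. 225.]
100 36 11 [339. 268.]
110 -36 -11 [124. 244.]
110 -36 11 [129. 289.]
110 -25 -11 [155. 238.]
110 -25 11 [162. 283.]
110 25 -11 [296. 211.]
110 25 11 [305. 255.]
110 36 -11 [327. 205.]
110 36 11 [337. 249.]
[199. 273.]
[208. 330.]
[288. 314.]
[277. 258.]
```

```bash
python3 - <<'E'
from h import *
s=cv2.imread('pics/scene2.png')
c=cv2.resize(s[170:290,160:260],None,fx=6,fy=6,interpolation=cv2.INTER_CUBIC)
c=np.clip((c/255.)**0.45*255,0,255).astype('uint8')
def L(a,b,col):
    q=[tuple(int(v) for v in ((proj('scene',X)-[160,170]+.5)*6-.5)) for X in(a,b)];cv2.line(c,q[0],q[1],col,1)
for sg in(-1,1):
  for dx in(-11,11):
    L([654+dx,-173.5+sg*25,87],[654+dx,-173.5+sg*25,127],(0,0,255) if dx>0 else (0,255,0))
L([654,-173.5,101],[654,-173.5,140],(255,0,0))
B=[[642,-186,87],[670,-186,87],[670,-158,87],[642,-158,87]]
for i in range(4):L(B[i],B[(i+1)%4],(0,255,255))
cv2.imwrite('pics/f.png',c[:600])
E
```

```text
(no output)
```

View pics/f.png

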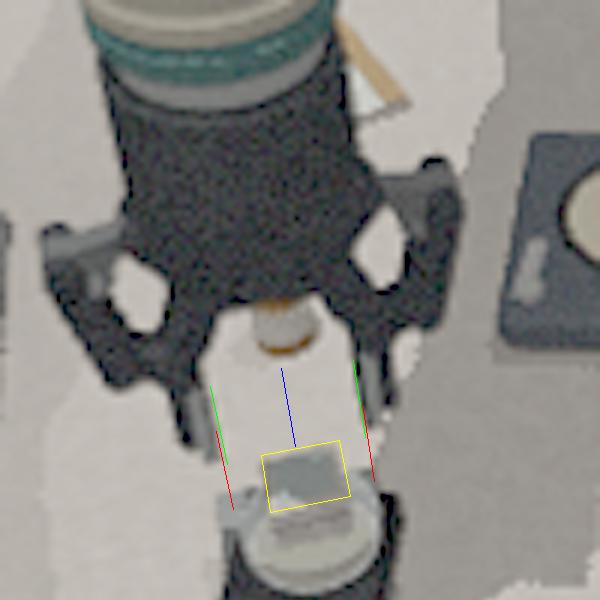

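```bash
python3 - <<'E'
from h import *
s=shot('top','top2')
c=cv2.resize(s[110:210,290:400],None,fx=6,fy=6,interpolation=cv2.INTER_CUBIC)
c=np.clip((c/255.)**0.45*255,0,255).astype('uint8')
def L(a,b,col):
    q=[tuple(int(v) for v in ((proj('top',X)-[290,110]+.5)*6-.5)) for X in(a,b)];cv2.line(c,q[0],q[1],col,1)
for sg in(-1,1):
  for dx in(-11,11):
    L([654+dx,-173.5+sg*25,87],[654+dx,-173.5+sg*25,127],(0,0,255) if dx>0 else (0,255,0))
L([654,-173.5,101],[654,-173.5,140],(255,0,0))
cv2.imwrite('pics/f.png',c[:600])
E
```

```text
(no output)
```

View pics/f.png

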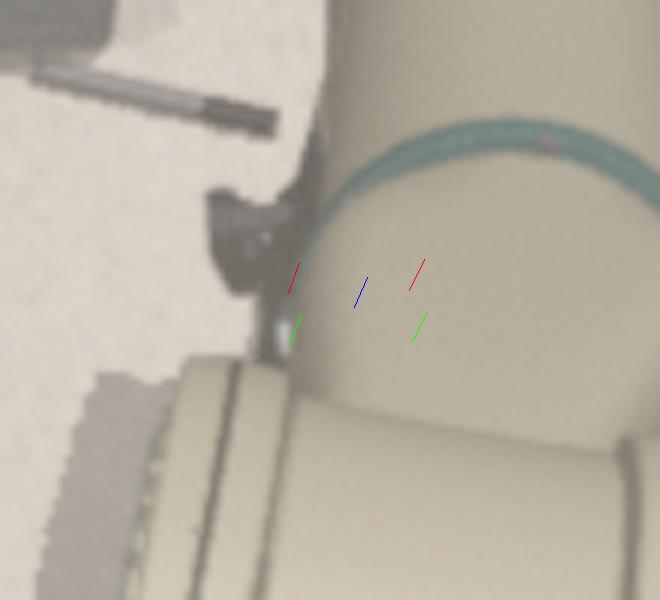

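```bash
python3 - <<'E'
from h import *
s=cv2.imread('pics/scene2.png')
c=cv2.resize(s[205:265,170:242],None,fx=10,fy=10,interpolation=cv2.INTER_LANCZOS4)
c=np.clip((c/255.)**0.45*255,0,255).astype('uint8')
cv2.imwrite('pics/f.png',c)
E
```

```text
(no output)
```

View pics/f.png

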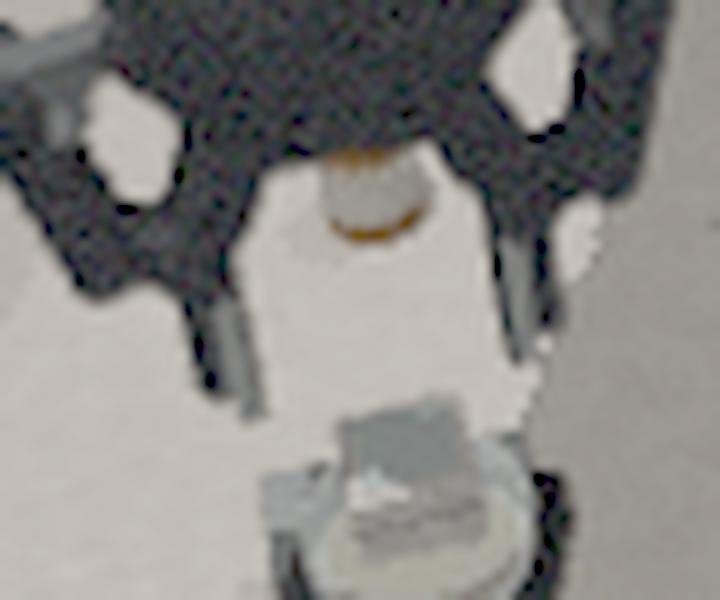

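```bash
python3 - <<'E'
from h import *
def tri(a,b):
    o1,d1=ray('scene',*a);o2,d2=ray('top',*b)
    A=np.stack([d1,-d2],1);t=np.linalg.lstsq(A,o2-o1,rcond=None)[0]
    p,q=o1+t[0]*d1,o2+t[1]*d2;print(np.round((p+q)/2,1),'gap',round(np.linalg.norm(p-q),1))
tri((222,228),(335.8,159.2))
tri((222.5,240),(337,168))
c=cv2.imread('pics/top2.png')[125:180,310:355]
c=cv2.resize(c,None,fx=12,fy=11,interpolation=cv2.INTER_LANCZOS4);cv2.imwrite('pics/f.png',np.clip((c/255.)**0.45*255,0,255).astype('uint8'))
E
```

```text
[ 648.2 -139.7  134.5] gap 2.7
[ 639.5 -144.4   90.3] gap 2.2
```

View pics/f.png

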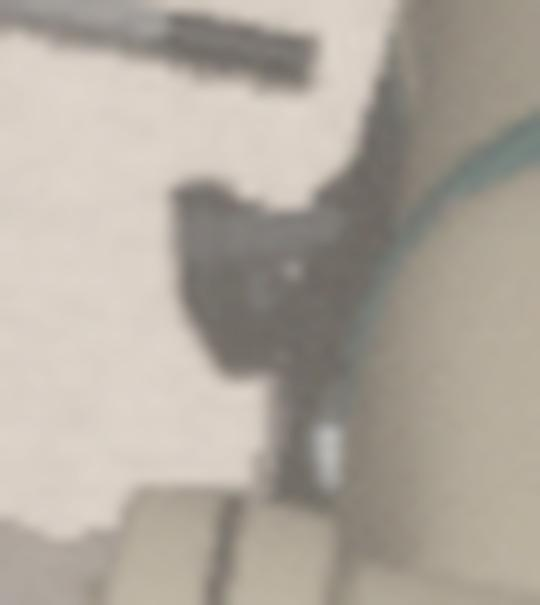

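```bash
python3 - <<'E'
from h import *
for dx in(-42,-20,0,20,42): print(dx,[np.round((proj('scene',[654+dx,-173.5+dy,160])-[170,205])*10) for dy in(-20,20)])
for z in(80,90,100,110): print(z,onz('top',335,169,z),onz('top',336.3,166,z))
E
```

```text
-42 [array([232.,  73.]), array([423.,  40.])]
-20 [array([242., 143.]), array([437., 108.])]
0 [array([252., 209.]), array([450., 173.])]
20 [array([262., 277.]), array([464., 240.])]
42 [array([274., 355.]), array([480., 316.])]
80 [ 639.95397382 -141.61856489   80.        ] [ 647.65200179 -145.16553613   80.        ]
90 [ 637.05637178 -140.49920443   90.        ] [ 644.68599832 -144.01465879   90.        ]
100 [ 634.15876974 -139.37984398  100.        ] [ 641.71999486 -142.86378144  100.        ]
110 [ 631.2611677  -138.26048352  110.        ] [ 638.75399139 -141.71290409  110.        ]
```

The fingertips look about 25 mm off in the scene image, either in z or in x; along that view I can't separate the two. I'll open the fingers and turn the tool so both cameras see one tip.

>>> {"op": "send_rows", "data": {"commands": [[85, 0, 0, -30, 8], [85, 0, 0, -50, 16], [85, 0, 0, -50, 24], [85, 0, 0, -50, 32], [85, 0, 0, -50, 40]]}}

```text
clock: 3.3
eef_pos: [656.0, -173.9, 153.9]
tool_rot: [3.14, 0.006, 0.886]
force: [-0.4, -0.3, 0.1]
width: 85.2
```

>>> {"op": "send_rows", "data": {"commands": [[85, 0, 0, 0, 0], [85, 0, 0, 0, 0]]}}

```text
clock: 3.5
eef_pos: [656.5, -173.7, 154.7]
tool_rot: [3.138, 0.005, 0.889]
force: [-0.1, -0.1, 0.2]
width: 84.7
```

```bash
python3 go.py 656 -172 88 91;python3 - <<'E'
from h import *
t=shot('top','top3');s=shot('scene','scene3')
g=lambda c:np.clip((c/255.)**0.45*255,0,255).astype('uint8')
crop(g(t),295,110,375,190,7,'a');crop(g(s),155,150,255,250,6,'b')
E
```

```text
t 3.5 pos [ 656.5 -173.7  154.7] yaw 50.9 w 84.7 F [-0.1 -0.1  0.2] q7 1.27
 shift [ 1.4 -1.7 66.7] turn -40.1 tilt 0.34
```

View pics/a.png

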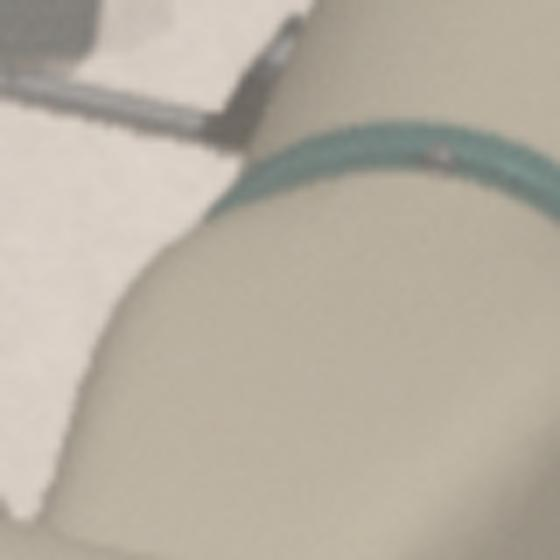

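View pics/b.png

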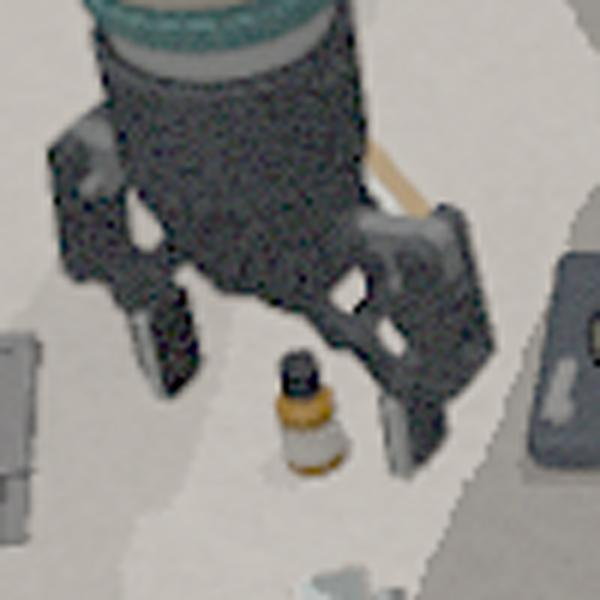

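```bash
python3 - <<'E'
from h import *
c=np.array([656.5,-173.7]);a=np.radians(50.9);X=np.array([np.cos(a),np.sin(a)]);Y=np.array([X[1],-X[0]])
for z in(140,154,165,175):
  print(z,[(sg,w,th,np.round((proj('scene',[*(c+sg*(42.5+th)*X+w*Y),z])-[155,150]+.5)*6-.5).tolist()) for sg in(-1,1) for w in(-11,11) for th in(0,)])
E
```

```text
140 [(-1, -11, 0, [225.0, 439.0]), (-1, 11, 0, [189.0, 479.0]), (1, -11, 0, [436.0, 509.0]), (1, 11, 0, [403.0, 552.0])]
154 [(-1, -11, 0, [219.0, 410.0]), (-1, 11, 0, [182.0, 450.0]), (1, -11, 0, [432.0, 480.0]), (1, 11, 0, [398.0, 523.0])]
165 [(-1, -11, 0, [214.0, 386.0]), (-1, 11, 0, [177.0, 427.0]), (1, -11, 0, [429.0, 456.0]), (1, 11, 0, [395.0, 499.0])]
175 [(-1, -11, 0, [209.0, 365.0]), (-1, 11, 0, [172.0, 405.0]), (1, -11, 0, [426.0, 435.0]), (1, 11, 0, [391.0, 478.0])]
```

```bash
python3 - <<'E'
from h import *
for nm,x,z0,z1 in(('Hz',654,113,150),('Hx',631,90,127)):
  for z in(z0,z1):
    for dx in(-11,11):
      print(nm,z,dx,'top',np.round((proj('top',[x+dx,-148.5,z])-[310,125]+.5)*[12,11]),'scene10x',np.round((proj('scene',[x+dx,-148.5,z])-[170,205]+.5)*10))
E
```

```text
Hz 113 -11 top [356. 433.] scene10x [497. 297.]
Hz 113 11 top [351. 338.] scene10x [512. 370.]
Hz 150 -11 top [377. 383.] scene10x [478. 173.]
Hz 150 11 top [372. 284.] scene10x [493. 245.]
Hx 90 -11 top [348. 562.] scene10x [494. 298.]
Hx 90 11 top [344. 467.] scene10x [508. 368.]
Hx 127 -11 top [369. 516.] scene10x [475. 178.]
Hx 127 11 top [364. 419.] scene10x [489. 248.]
```

```bash
python3 - <<'E'
from h import *
g=lambda c:np.clip((c/255.)**0.6*255,0,255).astype('uint8')
t=g(cv2.imread('pics/top3.png'));s=g(cv2.imread('pics/scene3.png'))
crop(t,260,90,460,290,3,'a');crop(s,120,60,320,260,3,'b')
for z in(100,154,200,250,300,350,400): print(z,np.round(proj('top',[656.5,-173.7,z]),1),np.round(proj('scene',[656.5,-173.7,z]),1))
E
```

```text
100 [348.6 159.9] [209.  245.1]
154 [351.6 153. ] [205.6 227. ]
200 [354.4 146.5] [202.5 210.3]
250 [357.7 138.8] [198.8 190.5]
300 [361.4 130.3] [194.7 168.7]
350 [365.5 120.9] [190.2 144.8]
400 [370.  110.3] [185.1 118.3]
```

View pics/a.png

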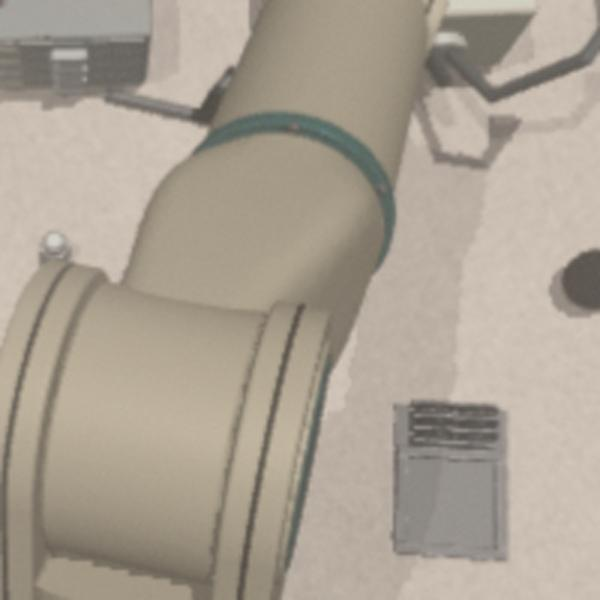

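View pics/b.png

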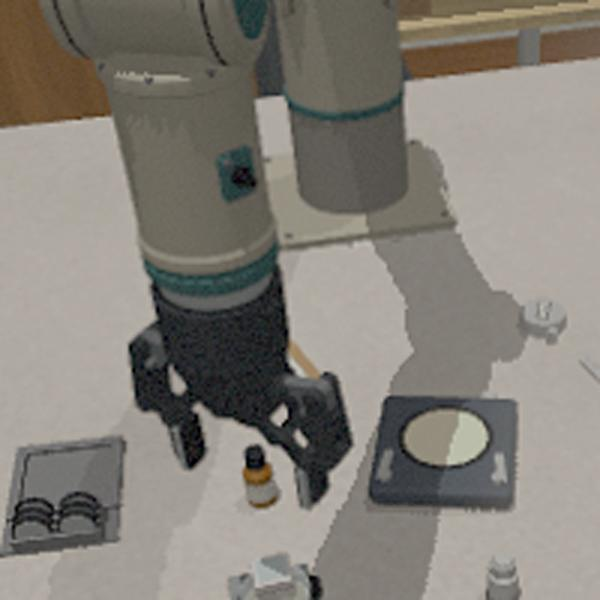

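>>> {"op": "send_rows", "data": {"commands": [[85, 0, 0, 0, -8], [85, 0, 0, 0, -16], [85, 0, 0, 0, -24], [85, 0, 0, 0, -30], [85, 0, 0, 0, -30]]}}

```text
clock: 4.1
eef_pos: [656.2, -174.2, 154.5]
tool_rot: [-3.141, 0.005, 1.413]
force: [-0.6, -0.6, 0.2]
width: 84.9
```

```bash
python3 go.py 656 -172 88 91;python3 - <<'E'
from h import *
t=shot('top','top4');s=shot('scene','scene4')
g=lambda c:np.clip((c/255.)**0.45*255,0,255).astype('uint8')
crop(g(t),300,110,370,180,8,'a');crop(g(s),160,170,250,250,8,'b')
E
```

```text
t 4.1 pos [ 656.2 -174.2  154.5] yaw 81.0 w 84.9 F [-0.6 -0.6  0.2] q7 1.69
 shift [ 2.5 -0.5 66.5] turn -10.0 tilt 0.28
```

View pics/a.png

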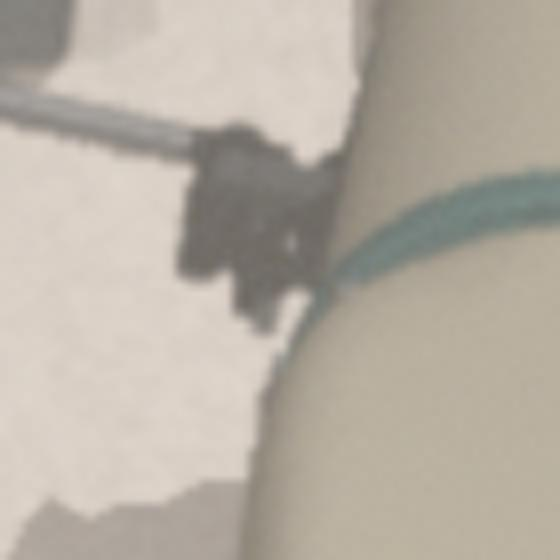

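View pics/b.png

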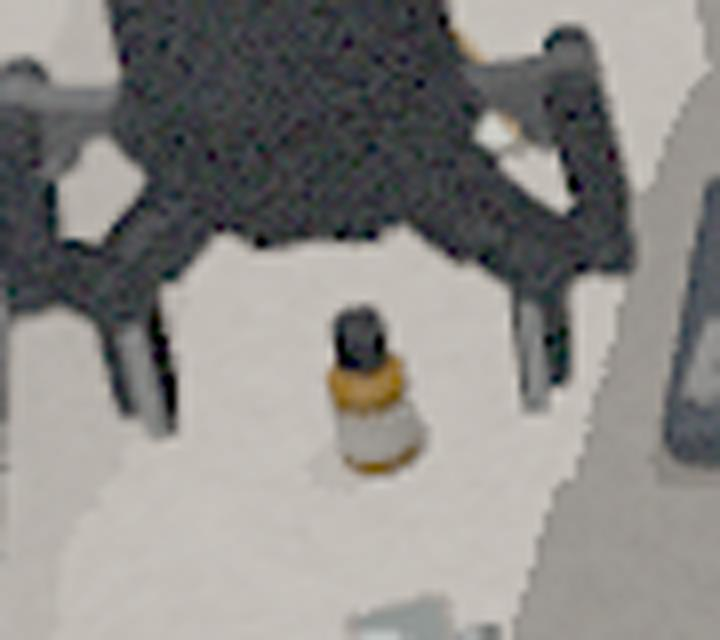

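```bash
python3 - <<'E'
from h import *
c0=np.array([656.2,-174.2]);a=np.radians(81);X=np.array([np.cos(a),np.sin(a)]);Y=np.array([X[1],-X[0]])
for nm,dx,z in(('exp',0,154),('Hz',0,177),('Hx',-23,154)):
  for th in(0,8):
   for w in(-11,11):
    p=[*(c0+[dx,0]+(42.5+th)*X+w*Y),z]
    print(nm,th,w,'top',np.round((proj('top',p)-[300,110]+.5)*8),'scene',np.round((proj('scene',p)-[160,170]+.5)*8))
E
```

```text
exp 0 -11 top [270. 366.] scene [535. 417.]
exp 0 11 top [279. 295.] scene [535. 477.]
exp 8 -11 top [243. 363.] scene [566. 415.]
exp 8 11 top [251. 292.] scene [567. 475.]
Hz 0 -11 top [277. 341.] scene [526. 352.]
Hz 0 11 top [287. 269.] scene [526. 412.]
Hz 8 -11 top [250. 338.] scene [558. 349.]
Hz 8 11 top [259. 266.] scene [559. 409.]
Hx 0 -11 top [273. 442.] scene [521. 359.]
Hx 0 11 top [282. 370.] scene [521. 417.]
Hx 8 -11 top [246. 438.] scene [552. 357.]
Hx 8 11 top [254. 367.] scene [552. 414.]
```

Both views put the fingertips about 23 mm higher than the spec text implies, not offset in x. A closing test at TCP z 88 will settle it: under the spec it grips the box, otherwise it closes above it.

>>> {"op": "send_rows", "data": {"commands": [[50, 0.5, 0, 10, -5], [50, 1, 0, 25, -10], [50, 2, 0, 40, -10], [50, 2.5, -0.5, 55, -10], [50, 2.5, -0.5, 66, -10]]}}

```text
clock: 4.7
eef_pos: [655.3, -171.6, 86.7]
tool_rot: [-3.139, 0.005, 1.583]
force: [-0.3, 0.3, 0.0]
width: 49.8
```

>>> {"op": "send_rows", "data": {"commands": [[50, 0, 0, 0, 0], [50, 0, 0, 0, 0]]}}

```text
clock: 4.9
eef_pos: [655.1, -171.5, 86.2]
tool_rot: [-3.138, 0.005, 1.582]
force: [0.2, 0.4, 0.8]
width: 50.0
```

```bash
python3 go.py 656 -172 88 91;python3 - <<'E'
from h import *
s=shot('scene','scene5')
g=lambda c:np.clip((c/255.)**0.45*255,0,255).astype('uint8')
crop(g(s),165,200,250,280,8,'b')
E
```

```text
t 4.9 pos [ 655.1 -171.5   86.2] yaw 90.6 w 50.0 F [0.2 0.4 0.8] q7 1.82
 shift [-0.5  0.9 -1.8] turn -0.4 tilt 0.35
```

View pics/b.png

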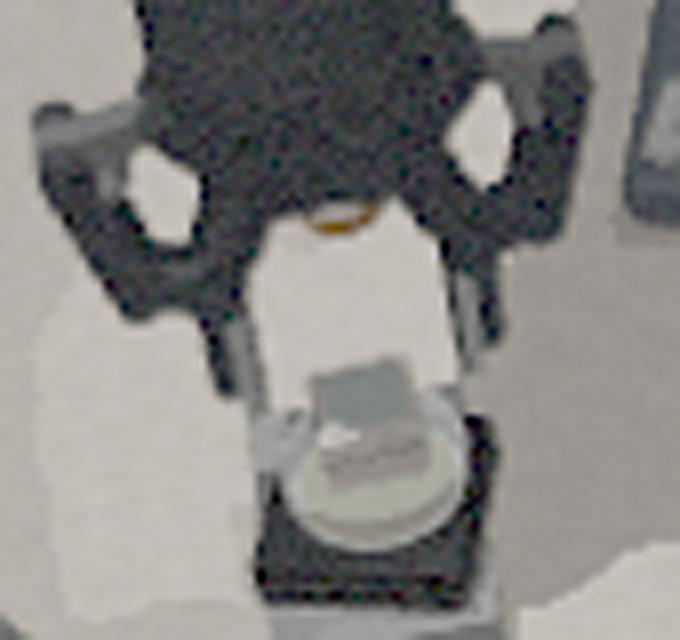

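>>> {"op": "send_rows", "data": {"commands": [[40, 0, 0, 0, 0], [32, 0, 0, 0, 0], [24, 0, 0, 0, 0], [24, 0, 0, 0, 0], [24, 0, 0, 0, 0]]}}

```text
clock: 5.45
eef_pos: [655.6, -171.6, 87.0]
tool_rot: [-3.139, 0.005, 1.582]
force: [-0.3, -0.7, 0.8]
width: 24.1
```

```bash
python3 - <<'E'
from h import *
s=shot('scene','scene6')
g=lambda c:np.clip((c/255.)**0.45*255,0,255).astype('uint8')
crop(g(s),165,200,250,280,8,'b')
E
```

```text
(no output)
```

View pics/b.png

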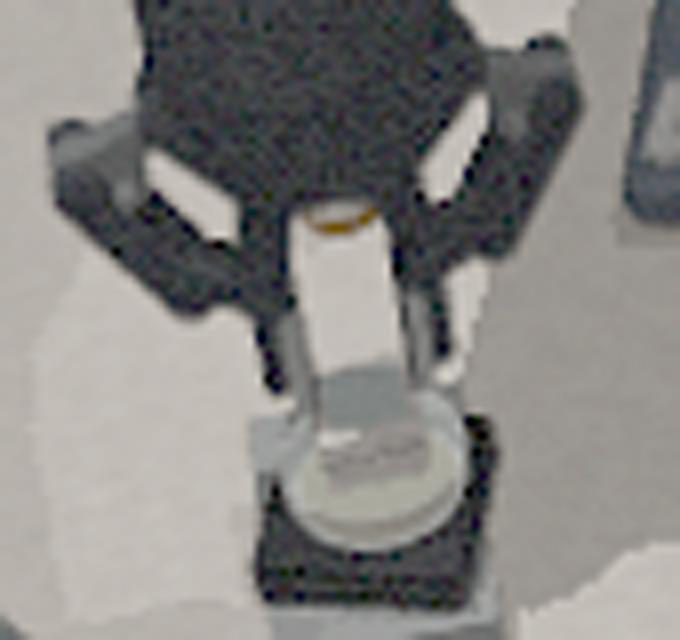

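The jaws closed to 24 mm without touching the box, so the tips really are higher than the spec suggests. I'll work out the tip height from this picture.

```bash
python3 - <<'E'
from h import *
for z in(73,80,87,92,97,102):print(z,[np.round((proj('scene',[655.5+11,-171.6+dy,z])-[165,200]+.5)*8-.5) for dy in(-12,12)])
s=cv2.imread('pics/scene6.png');g=lambda c:np.clip((c/255.)**0.45*255,0,255).astype('uint8')
c=cv2.resize(g(s)[225:265,190:230],None,fx=15,fy=15,interpolation=cv2.INTER_LANCZOS4);cv2.imwrite('pics/f.png',c)
E
```

```text
73 [array([336., 467.]), array([425., 449.])]
80 [array([332., 450.]), array([422., 432.])]
87 [array([329., 432.]), array([419., 414.])]
92 [array([326., 419.]), array([417., 402.])]
97 [array([324., 407.]), array([415., 389.])]
102 [array([321., 394.]), array([413., 376.])]
```

View pics/f.png

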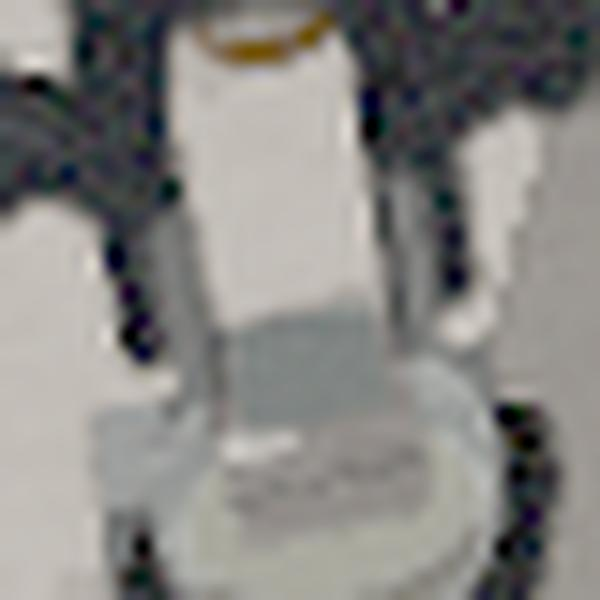

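>>> {"op": "send_rows", "data": {"commands": [[48, 0, 0, 0, 0], [48, 0, 0, 0, 0], [48, 0, 0, 5, 0], [48, 0, 0, 10, 0], [48, -0.3, 0.5, 15.5, 0]]}}

```text
clock: 6.0
eef_pos: [655.9, -171.9, 70.8]
tool_rot: [-3.139, 0.005, 1.582]
force: [-0.5, 0.8, -0.7]
width: 48.1
```

```bash
python3 go.py 656 -172 71 91
```

```text
t 6.0 pos [ 655.9 -171.9   70.8] yaw 90.7 w 48.1 F [-0.5  0.8 -0.7] q7 1.82
 shift [-0.1  0.1 -0.2] turn -0.3 tilt 0.33
```

>>> {"op": "send_rows", "data": {"commands": [[38, 0, 0, 0, 0], [32, 0, 0, 0, 0], [26, 0, 0, 0, 0], [20, 0, 0, 0, 0], [20, 0, 0, 0, 0]]}}

```text
clock: 6.5
eef_pos: [656.0, -172.0, 70.9]
tool_rot: [-3.139, 0.005, 1.582]
force: [0.2, 0.2, 0.4]
width: 25.9
```

```bash
python3 - <<'E'
from h import *
s=shot('scene','scene7')
g=lambda c:np.clip((c/255.)**0.45*255,0,255).astype('uint8')
crop(g(s),175,210,250,280,8,'b')
for z in(70,73,76,80):print(z,[np.round((proj('scene',[656+11,-171.9+dy,z])-[175,210]+.5)*8-.5) for dy in(-14,14)])
E
```

```text
70 [array([249., 397.]), array([353., 376.])]
73 [array([247., 390.]), array([352., 369.])]
76 [array([246., 383.]), array([350., 362.])]
80 [array([244., 373.]), array([349., 352.])]
```

View pics/b.png

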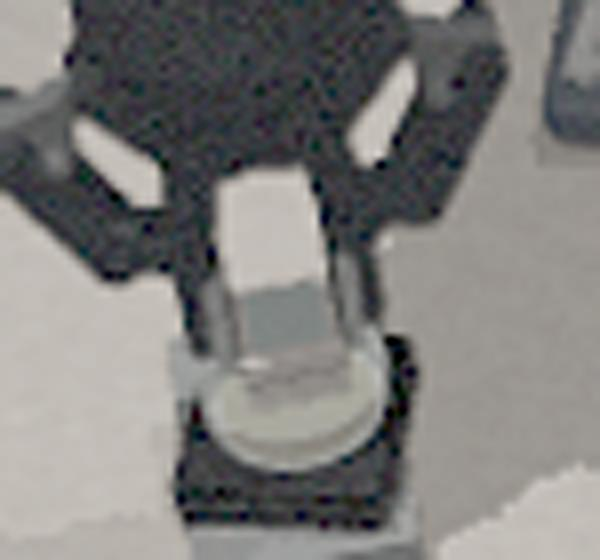

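>>> {"op": "send_rows", "data": {"commands": [[20, 0, 0, 0, 0], [20, 0, 0, 0, 0]]}}

```text
clock: 6.75
eef_pos: [656.0, -171.9, 71.0]
tool_rot: [-3.139, 0.005, 1.582]
force: [0.3, -0.1, -0.3]
width: 26.1
```

```bash
python3 - <<'E'
from h import *
s=cv2.imread('pics/scene7.png');g=lambda c:np.clip((c/255.)**0.45*255,0,255).astype('uint8')
c=cv2.resize(g(s)[232:272,192:232],None,fx=15,fy=15,interpolation=cv2.INTER_LANCZOS4)
def L(a,b,col):
    q=[tuple(int(v) for v in ((proj('scene',X)-[192,232]+.5)*15-.5)) for X in(a,b)];cv2.line(c,q[0],q[1],col,1)
for z in(67,87):
  B=[[642,-186,z],[670,-186,z],[670,-158,z],[642,-158,z]]
  for i in range(4):L(B[i],B[(i+1)%4],(0,255,255))
for z in(70,75,80,85):
  for sg in(-1,1):L([667,-172+sg*13.5,z],[667,-172+sg*20,z],(0,0,255))
cv2.imwrite('pics/f.png',c)
E
```

```text
(no output)
```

View pics/f.png

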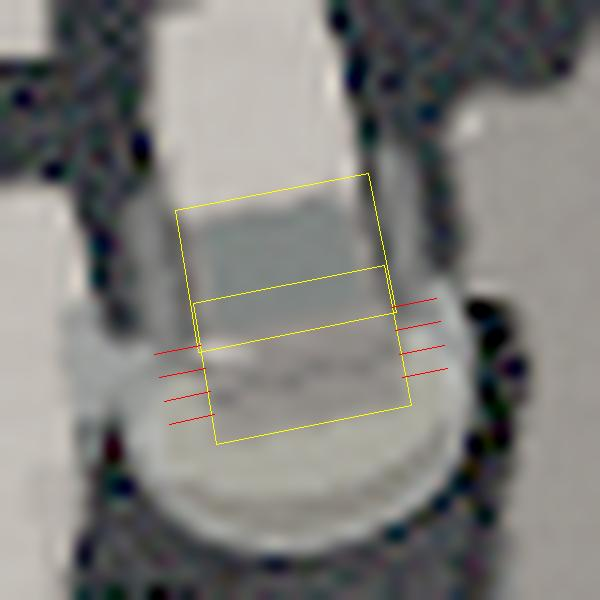

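The width holds at 26 mm, so it is gripping, but the pads overlap only the top few mm of the box (tip at z≈82–85). I'll open and regrip lower.

>>> {"op": "send_rows", "data": {"commands": [[40, 0, 0, 0, 0], [40, 0, 0, 0, 0], [40, 0, 0, 3, 0], [40, 0, 0, 6, 0], [40, 0, 0, 6, 0]]}}

```text
clock: 7.25
eef_pos: [655.4, -171.9, 64.3]
tool_rot: [-3.138, 0.005, 1.582]
force: [-0.3, -0.5, -1.0]
width: 40.0
```

>>> {"op": "send_rows", "data": {"commands": [[34, 0, 0, 0, 0], [30, 0, 0, 0, 0], [26, 0, 0, 0, 0], [20, 0, 0, 0, 0], [20, 0, 0, 0, 0]]}}

```text
clock: 7.75
eef_pos: [655.6, -171.9, 64.5]
tool_rot: [-3.138, 0.005, 1.582]
force: [-0.3, -0.0, 1.1]
width: 26.7
```

```bash
cat > look.py <<'E'
from h import *
import sys
def look(name,x,y,w,tcpz,box=None):
    s=shot('scene',name);g=lambda c:np.clip((c/255.)**0.45*255,0,255).astype('uint8')
    u,v=proj('scene',[x,y,tcpz]).astype(int)-[20,17]
    c=cv2.resize(g(s)[v:v+40,u:u+40],None,fx=15,fy=15,interpolation=cv2.INTER_LANCZOS4)
    def L(a,b,col):
        q=[tuple(int(t) for t in ((proj('scene',X)-[u,v]+.5)*15-.5)) for X in(a,b)];cv2.line(c,q[0],q[1],col,1)
    for z in range(-5,26,5):
        for sg in(-1,1):L([x+11,y+sg*w/2,tcpz+z],[x+11,y+sg*(w/2+6),tcpz+z],(0,0,255) if z else (255,0,0))
    cv2.imwrite('pics/f.png',c)
look(sys.argv[1],*map(float,sys.argv[2:6]))
E
python3 go.py 656 -172 65 91; python3 look.py scene8 656 -172 28 65
```

```text
t 7.75 pos [ 655.6 -171.9   64.5] yaw 90.6 w 26.7 F [-0.3 -0.   1.1] q7 1.82
 shift [-0.1  0.4 -0.5] turn -0.4 tilt 0.34
```

View pics/f.png

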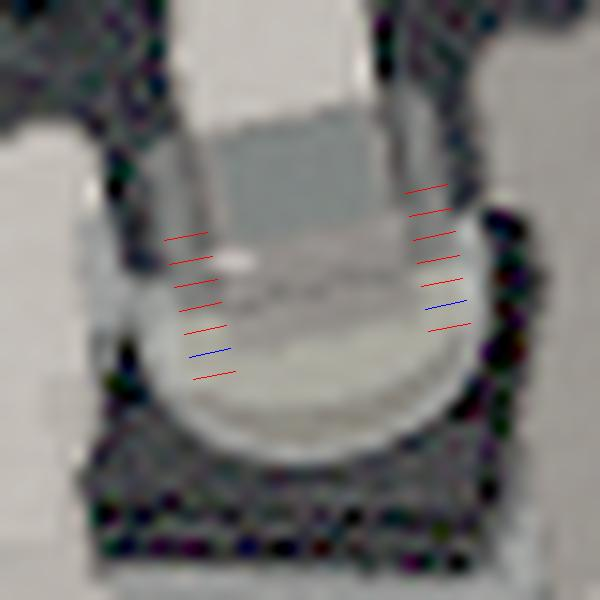

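Tips are now at z≈77, about 13 mm above the reported TCP, with roughly 9–10 mm of overlap on the box. Lifting.

>>> {"op": "send_rows", "data": {"commands": [[20, 0, 0, -3, 0], [20, 0, 0, -10, 0], [20, 0, 0, -25, 0], [20, 0, 0, -45, 0], [20, 0, 0, -70, 0]]}}

```text
clock: 8.3
eef_pos: [655.5, -171.5, 135.6]
tool_rot: [-3.137, 0.005, 1.582]
force: [0.5, -0.5, -0.4]
width: 26.5
```

```bash
python3 go.py 430 315 160 107; python3 - <<'E'
from h import *
t=shot('top','top9');s=shot('scene','scene9')
g=lambda c:np.clip((c/255.)**0.45*255,0,255).astype('uint8')
crop(g(s),160,180,250,280,6,'b')
E
```

```text
t 8.3 pos [ 655.5 -171.5  135.6] yaw 90.6 w 26.5 F [ 0.5 -0.5 -0.4] q7 1.82
 shift [ 488.9 -220.1  -25.7] turn -16.4 tilt 0.36
```

View pics/b.png

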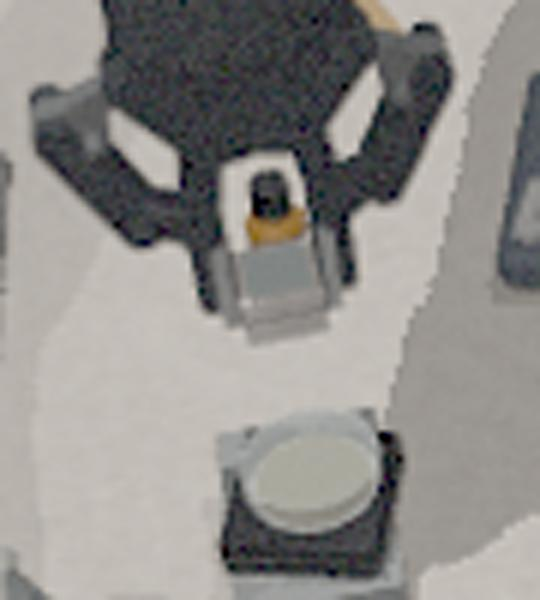

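>>> {"op": "send_rows", "data": {"commands": [[20, 30, -13, -8, 0], [20, 72, -32, -16, 0], [20, 115, -52, -24, -3], [20, 158, -71, -28, -6], [20, 200, -90, -28, -9]]}}

```text
clock: 8.9
eef_pos: [566.1, 28.5, 166.9]
tool_rot: [3.136, 0.007, 1.741]
force: [0.6, 0.8, 0.2]
width: 26.3
```

```bash
python3 go.py 430 315 160 107
```

```text
t 8.9 pos [566.1  28.5 166.9] yaw 99.8 w 26.3 F [0.6 0.8 0.2] q7 1.64
 shift [305.5 -85.6   4.1] turn -7.2 tilt 0.54
```

>>> {"op": "send_rows", "data": {"commands": [[20, 40, -11, 0, -3], [20, 80, -22, 0, -6], [20, 120, -34, 0, -7], [20, 160, -45, 0, -7], [20, 200, -56, 0, -7]]}}

```text
clock: 9.4
eef_pos: [476.2, 217.5, 165.4]
tool_rot: [3.136, 0.008, 1.863]
force: [0.8, 0.5, -0.7]
width: 26.9
```

```bash
python3 go.py 430 315 120 107
```

```text
t 9.4 pos [476.2 217.5 165.4] yaw 106.7 w 26.9 F [ 0.8  0.5 -0.7] q7 1.36
 shift [107.1 -16.4  44.5] turn -0.3 tilt 0.55
```

>>> {"op": "send_rows", "data": {"commands": [[20, 35, -5, 0, 0], [20, 70, -11, 5, 0], [20, 95, -15, 20, 0], [20, 107, -16.4, 35, 0], [20, 107, -16.4, 45, 0]]}}

```text
clock: 9.9
eef_pos: [428.5, 317.1, 118.9]
tool_rot: [3.137, 0.007, 1.867]
force: [-0.0, 0.0, -0.4]
width: 26.4
```

>>> {"op": "send_rows", "data": {"commands": [[20, 0, 0, 0, 0], [20, 0, 0, 0, 0]]}}

```text
clock: 10.1
eef_pos: [428.9, 316.2, 119.0]
tool_rot: [3.137, 0.008, 1.866]
force: [0.6, -0.1, -0.3]
width: 26.7
```

```bash
python3 go.py 430 315 60 107; python3 - <<'E'
from h import *
t=shot('top','top10');s=shot('scene','scene10')
g=lambda c:np.clip((c/255.)**0.45*255,0,255).astype('uint8')
crop(g(s),320,110,420,210,6,'b');crop(g(t),110,190,210,290,6,'a')
E
```

```text
t 10.1 pos [428.9 316.2 119. ] yaw 106.9 w 26.7 F [ 0.6 -0.1 -0.3] q7 1.16
 shift [-1.   0.4 59. ] turn -0.1 tilt 0.51
```

View pics/b.png

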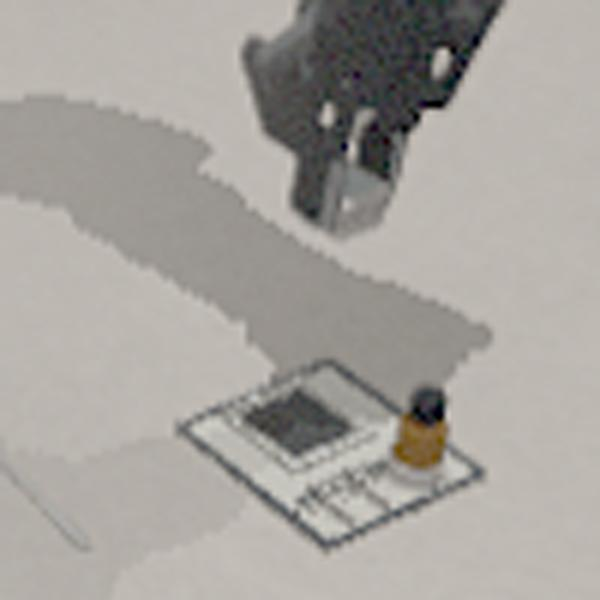

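View pics/a.png

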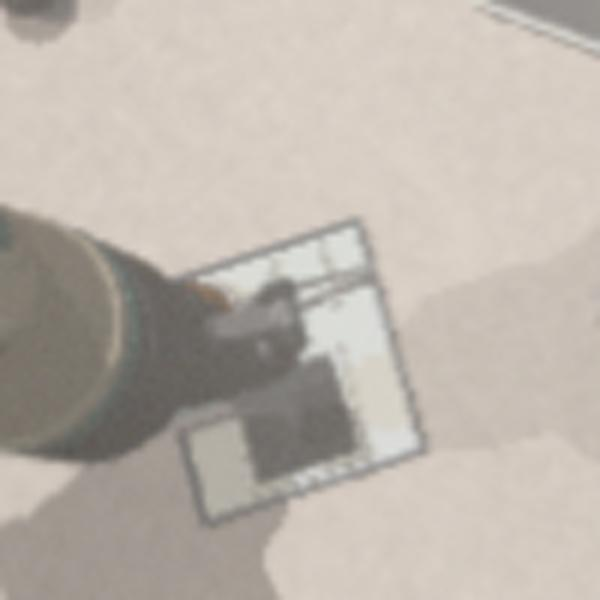

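```bash
python3 - <<'E'
from h import *
a=np.radians(16.9);X=np.array([np.cos(a),np.sin(a)]);Y=np.array([-X[1],X[0]])
for z in(110,116,121.5,127):
  print(z,[np.round((proj('scene',[*(np.array([428.9,316.2])+14*sx*X+14*sy*Y),z])-[320,110]+.5)*6).tolist() for sx,sy in((1,1),(1,-1),(-1,-1))])
E
```

```text
110 [[380.0, 247.0], [334.0, 265.0], [293.0, 236.0]]
116 [[383.0, 235.0], [336.0, 254.0], [295.0, 225.0]]
121.5 [[385.0, 225.0], [338.0, 244.0], [297.0, 215.0]]
127 [[387.0, 215.0], [340.0, 233.0], [298.0, 205.0]]
```

>>> {"op": "send_rows", "data": {"commands": [[20, -1, 0.5, 20, 0], [20, -1, 0.5, 45, 0], [20, -1, 0.5, 70, 0], [20, -1, 0.5, 88, 0], [20, -1, 0.5, 95, 0]]}}

```text
clock: 10.7
eef_pos: [431.1, 313.9, 23.6]
tool_rot: [3.137, 0.008, 1.864]
force: [0.6, -0.8, 0.8]
width: 26.9
```

```bash
python3 go.py 429.7 315.2 4 107; python3 - <<'E'
from h import *
s=shot('scene','scene11')
g=lambda c:np.clip((c/255.)**0.45*255,0,255).astype('uint8')
crop(g(s),340,150,410,210,8,'b')
E
```

```text
t 10.7 pos [431.1 313.9  23.6] yaw 106.8 w 26.9 F [ 0.6 -0.8  0.8] q7 1.16
 shift [ 1.8 -1.  19.6] turn -0.2 tilt 0.53
```

View pics/b.png

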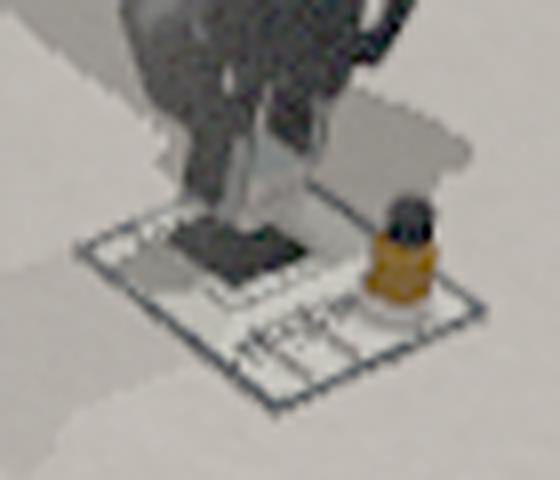

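>>> {"op": "send_rows", "data": {"commands": [[20, 1.8, -1, 6, 0], [20, 1.8, -1, 12, 0], [20, 1.8, -1, 16, 0], [20, 1.8, -1, 19, 0], [20, 1.8, -1, 20, 0]]}}

```text
clock: 11.25
eef_pos: [429.6, 315.3, 3.3]
tool_rot: [3.137, 0.008, 1.864]
force: [0.1, 0.2, -0.6]
width: 26.4
```

>>> {"op": "send_rows", "data": {"commands": [[20, 0, 0, 1, 0], [20, 0, 0, 2, 0], [20, 0, 0, 3, 0]]}}

```text
clock: 11.55
eef_pos: [429.8, 315.3, 0.4]
tool_rot: [3.137, 0.008, 1.864]
force: [-0.6, -0.3, 11.1]
width: 26.7
```

```bash
python3 go.py 429.7 315.2 0 107; python3 - <<'E'
from h import *
s=shot('scene','scene12')
g=lambda c:np.clip((c/255.)**0.45*255,0,255).astype('uint8')
crop(g(s),340,150,410,210,8,'b')
E
```

```text
t 11.55 pos [4.298e+02 3.153e+02 4.000e-01] yaw 106.8 w 26.7 F [-0.6 -0.3 11.1] q7 1.16
 shift [-0.1 -0.1  0.4] turn -0.2 tilt 0.53
```

View pics/b.png

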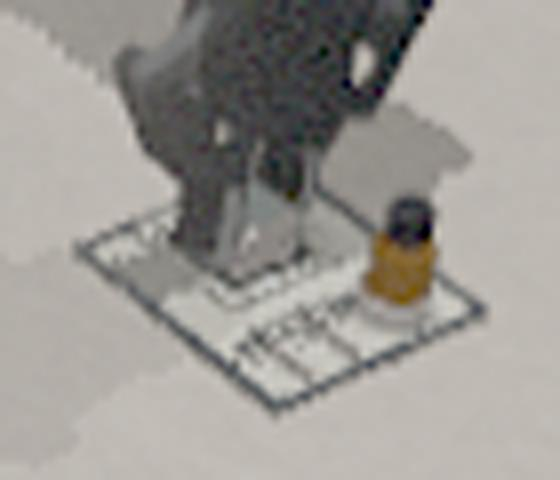

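Floor contact (11 N) came at exactly the predicted height. Releasing and rising.

>>> {"op": "send_rows", "data": {"commands": [[30, 0, 0, 0, 0], [36, 0, 0, 0, 0], [40, 0, 0, 0, 0], [40, 0, 0, -4, 0], [40, 0, 0, -12, 0]]}}

```text
clock: 12.1
eef_pos: [429.2, 315.2, 12.5]
tool_rot: [3.138, 0.008, 1.864]
force: [-0.6, 0.3, -0.0]
width: 40.0
```

>>> {"op": "send_rows", "data": {"commands": [[40, 0, 0, -20, 0], [40, 0, 0, -45, 0], [40, 0, 0, -80, 0], [40, 0, 0, -120, 0], [50, 0, 0, -150, 0]]}}

```text
clock: 12.6
eef_pos: [428.7, 316.6, 165.4]
tool_rot: [3.136, 0.007, 1.864]
force: [-0.0, 0.2, 0.5]
width: 49.6
```

```bash
python3 go.py 656 -180 160 90; python3 - <<'E'
from h import *
t=shot('top','top13');s=shot('scene','scene13')
g=lambda c:np.clip((c/255.)**0.45*255,0,255).astype('uint8')
cv2.imwrite('pics/b.png',np.hstack([cv2.resize(g(s)[150:210,340:410],None,fx=5.4,fy=5.4,interpolation=2),cv2.resize(g(t)[220:280,130:200],None,fx=5.4,fy=5.4,interpolation=2)]))
crop(g(t),320,140,380,200,9,'a')
E
```

```text
t 12.6 pos [428.7 316.6 165.4] yaw 106.8 w 49.6 F [-0.   0.2  0.5] q7 1.16
 shift [-541.1   73.8    9.7] turn 16.8 tilt 0.53
```

View pics/b.png

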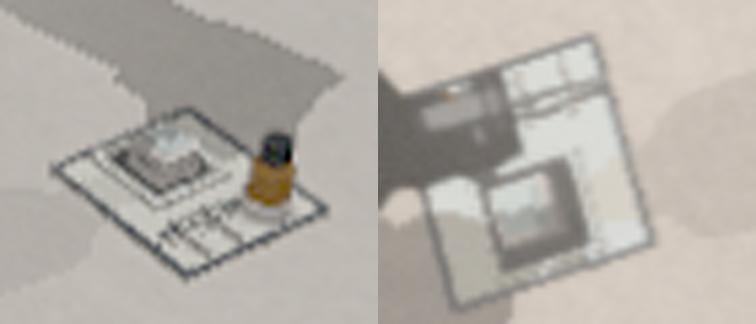

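View pics/a.png

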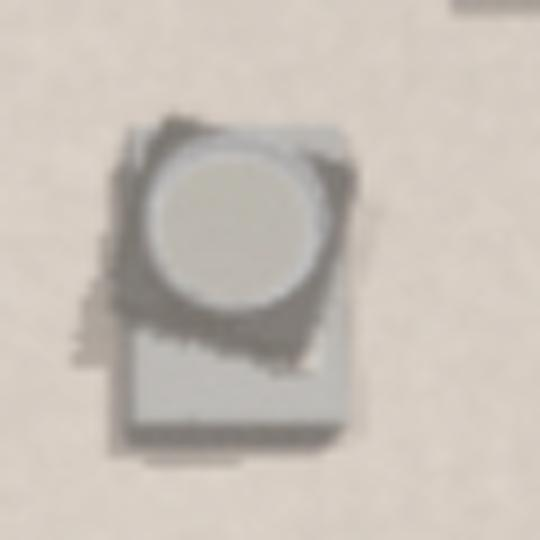

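The coverslip box lies flat and centred in the recess. Next: the dish, case and slide box.

```bash
python3 - <<'E'
from h import *
t=cv2.imread('pics/top13.png');s=cv2.imread('pics/scene13.png')
hs=cv2.cvtColor(t,cv2.COLOR_BGR2HSV);print([hs[v,u].tolist() for u,v in((345,164),(336,164),(334,172),(350,178),(347,184))])
rect('top',t,(320,140,375,200),lambda h,b:(h[...,2]<85),52,seed=(350,178),dbg='k1')
rect('top',t,(320,140,375,200),lambda h,b:(h[...,2]>96),67,seed=(345,164),dbg='k2')
rect('top',t,(320,140,375,200),lambda h,b:(h[...,2]>90),67,seed=(345,164),dbg='k2')
hs=cv2.cvtColor(s,cv2.COLOR_BGR2HSV);print([hs[v,u].tolist() for u,v in((212,258),(205,272),(212,283),(220,270))])
rect('scene',s,(185,235,240,300),lambda h,b:(h[...,2]<40),52,seed=(205,273),dbg='k3')
rect('scene',s,(185,235,240,300),lambda h,b:(h[...,2]>65),67,seed=(212,258),dbg='k4')
I=[cv2.resize(cv2.imread(f'pics/{a}.png'),(300,300)) for a in('k1','k2','k3','k4')]
cv2.imwrite('pics/t.png',np.vstack([np.hstack(I[:2]),np.hstack(I[2:])]))
E
```

```text
[[22, 35, 131], [15, 16, 97], [16, 48, 59], [17, 44, 52], [18, 19, 132]]
top k1 z 52 rect c [ 653.8 -171. ] size [67.3 69.7] ang 83.0 centroid [ 646.  -166.1] eqdia 45.6
top k2 z 67 rect c [ 642.3 -173.7] size [139.2 157.9] ang 88.0 centroid [ 642.9 -172.9] eqdia 165.7
top k2 z 67 rect c [ 642.3 -173.7] size [139.2 157.9] ang 88.0 centroid [ 642.9 -172.9] eqdia 165.7
[[26, 39, 99], [150, 43, 6], [75, 57, 18], [90, 36, 14]]
scene k3 z 52 rect c [ 667.3 -175. ] size [61.7 69.2] ang 75.1 centroid [ 681.5 -175.1] eqdia 47.9
scene k4 z 67 rect c [ 681.1 -179.1] size [125.8 188.8] ang 79.6 centroid [ 680.  -174.3] eqdia 162.5
```

View pics/t.png

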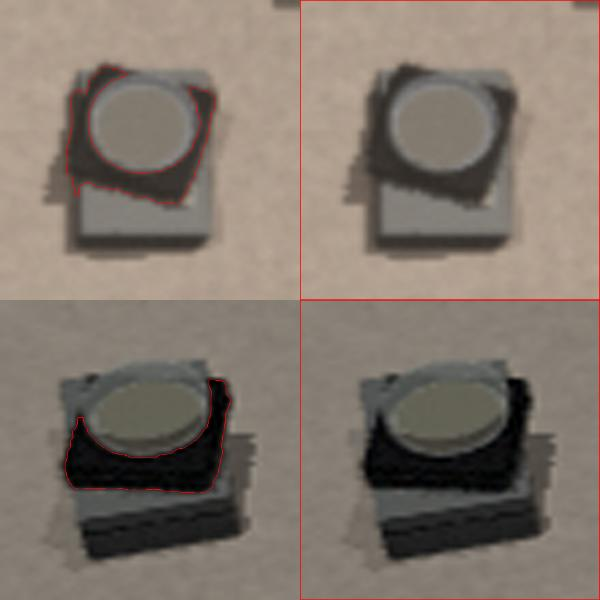

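```bash
python3 - <<'E'
from h import *
t=cv2.imread('pics/top13.png');s=cv2.imread('pics/scene13.png')
f=lambda u,v:(320+(u+.5)/9-.5,140+(v+.5)/9-.5)
e=[onz('top',*f(*p),67)[:2] for p in((143,223),(333,223),(238,132),(238,315))];print(np.round(e,1),'cen',np.round((e[0]+e[1])/2,1),np.round((e[2]+e[3])/2,1),np.linalg.norm(e[0]-e[1]),np.linalg.norm(e[2]-e[3]))
C=np.array([onz('top',*f(*p),52)[:2] for p in((175,115),(355,165),(300,370),(115,305))]);print(np.round(C,1),C.mean(0),[round(float(np.linalg.norm(C[i]-C[i-1])),1) for i in range(4)])
d=C[0]-C[3];print('yaw sides',[np.degrees(np.arctan2(*(C[i]-C[j])[::-1])) for i,j in((0,3),(1,2),(0,1),(3,2))])
rect('top',t,(330,145,362,185),lambda h,b:(h[...,1]>27)&(h[...,2]>100),58,seed=(345,164),dbg='k2')
rect('scene',s,(195,240,230,275),lambda h,b:(h[...,0]<40)&(h[...,2]>60),58,seed=(212,258),dbg='k4')
B=np.array([onz('top',*f(*p),34)[:2] for p in((130,425),(350,425),(352,128),(130,128))]);print('box',np.round(B,1),B.mean(0),[round(float(np.linalg.norm(B[i]-B[i-1])),1) for i in range(4)])
E
```

```text
[[ 655.9 -144.7]
 [ 654.5 -197.7]
 [ 681.9 -172.4]
 [ 628.5 -170. ]] cen [ 655.2 -171.2] [ 655.2 -171.2] 53.04956297656329 53.47838538336742
[[ 692.3 -156.8]
 [ 676.  -207.2]
 [ 616.1 -188.8]
 [ 636.5 -137.5]] [ 655.2332522  -172.55136084] [59.1, 53.0, 62.7, 55.2]
yaw sides [np.float64(-19.044833600106497), np.float64(-17.077960251814613), np.float64(72.0590480364322), np.float64(68.34708675675988)]
top k2 z 58 rect c [ 655.6 -171.1] size [39.  39.4] ang 87.3 centroid [ 656. -171.] eqdia 39.2
scene k4 z 58 rect c [ 662.2 -172.8] size [45.1 45.6] ang 74.7 centroid [ 661.3 -173.3] eqdia 44.5
box [[ 605.7 -142.3]
 [ 604.2 -204.9]
 [ 692.9 -209.8]
 [ 694.7 -145.8]] [ 649.37668232 -175.7015689 ] [89.0, 62.6, 88.8, 64.0]
```

Dish centre is (655.3, -171.3), agreeing to under 1 mm from rim and membrane. Filter case is about (655, -172.5) at yaw −18°, slide box about (649.4, -175.7) at yaw −2.5°. Moving back to the pile.

>>> {"op": "send_rows", "data": {"commands": [[66, -42, 6, 0, 4], [66, -85, 12, 0, 8], [66, -130, 18, 0, 12], [66, -174, 24, 0, 16], [66, -218, 30, 0, 17]]}}

```text
clock: 13.2
eef_pos: [522.5, 116.5, 168.4]
tool_rot: [3.129, 0.001, 1.566]
force: [1.2, -0.1, -0.4]
width: 65.9
```

```bash
python3 go.py 655.3 -171.3 120 90
```

```text
t 13.2 pos [522.5 116.5 168.4] yaw 89.7 w 65.9 F [ 1.2 -0.1 -0.4] q7 1.34
 shift [-287.1  133.5   50.4] turn -0.3 tilt 0.71
```

>>> {"op": "send_rows", "data": {"commands": [[66, -42, 20, 0, 0], [66, -84, 40, 0, 0], [66, -126, 60, 0, 0], [66, -168, 79, 0, 0], [66, -210, 98, 0, 0]]}}

```text
clock: 13.7
eef_pos: [619.5, -95.7, 169.5]
tool_rot: [3.13, 0.001, 1.566]
force: [0.8, 0.0, 0.3]
width: 66.3
```

```bash
python3 go.py 655.3 -171.3 100 90
```

```text
t 13.7 pos [619.5 -95.7 169.5] yaw 89.7 w 66.3 F [0.8 0.  0.3] q7 1.71
 shift [-75.4  35.3  69.9] turn -0.3 tilt 0.65
```

>>> {"op": "send_rows", "data": {"commands": [[66, -35, 16, 5, 0], [66, -65, 31, 20, 0], [66, -75.4, 35.3, 45, 0], [66, -75.4, 35.3, 65, 0], [66, -75.4, 35.3, 80, 0]]}}

```text
clock: 14.2
eef_pos: [654.0, -171.6, 87.7]
tool_rot: [3.133, 0.0, 1.565]
force: [-0.8, -0.1, -0.6]
width: 65.8
```

>>> {"op": "send_rows", "data": {"commands": [[66, 0, 0, 5, 0], [66, 0, 0, 10, 0]]}}

```text
clock: 14.4
eef_pos: [653.8, -170.9, 77.2]
tool_rot: [3.134, -0.0, 1.566]
force: [0.3, 0.4, 0.3]
width: 66.3
```

```bash
python3 go.py 655.3 -171.3 44 90
```

```text
t 14.4 pos [ 653.8 -170.9   77.2] yaw 89.7 w 66.3 F [0.3 0.4 0.3] q7 1.82
 shift [-0.4  1.2 33.2] turn -0.3 tilt 0.44
```

>>> {"op": "send_rows", "data": {"commands": [[66, -0.4, 1.2, 10, 0], [66, -0.4, 1.4, 20, 0], [66, -0.4, 1.6, 28, 0], [66, -0.4, 1.6, 31, 0], [66, -0.4, 1.6, 31, 0]]}}

```text
clock: 14.9
eef_pos: [655.3, -171.3, 45.6]
tool_rot: [3.135, -0.001, 1.566]
force: [0.3, 0.5, -0.0]
width: 65.8
```

```bash
python3 go.py 655.3 -171.3 42 90;python3 look.py scene14 655.3 -171.3 66 46
```

```text
t 14.9 pos [ 655.3 -171.3   45.6] yaw 89.7 w 65.8 F [ 0.3  0.5 -0. ] q7 1.82
 shift [-0.  -0.   3.6] turn -0.3 tilt 0.39
```

View pics/f.png

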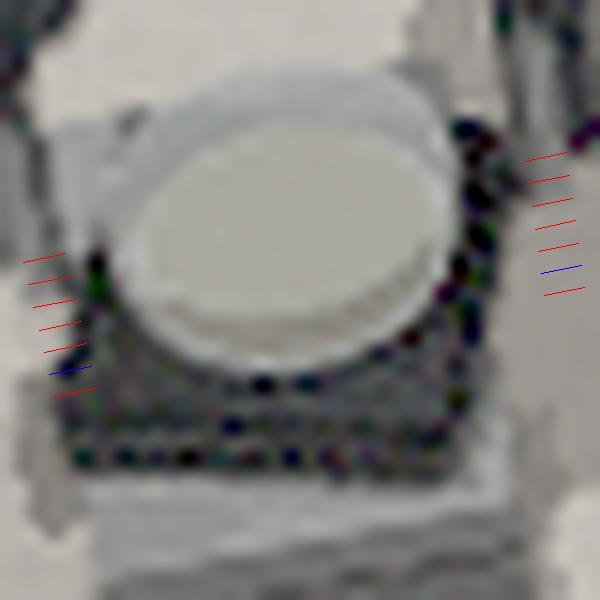

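>>> {"op": "send_rows", "data": {"commands": [[62, 0, 0, 3, 0], [60, 0, 0, 6, 0], [58, 0, 0, 7.5, 0], [58, 0, 0, 7.5, 0]]}}

```text
clock: 15.35
eef_pos: [656.2, -172.4, 40.6]
tool_rot: [3.133, 0.001, 1.565]
force: [-3.9, -0.2, 11.1]
width: 58.2
```

```bash
python3 go.py 655.3 -171.3 38 90;python3 look.py scene15 655.3 -171.3 58 38
```

```text
t 15.35 pos [ 656.2 -172.4   40.6] yaw 89.7 w 58.2 F [-3.9 -0.2 11.1] q7 1.82
 shift [ 1.1 -0.9  2.6] turn -0.3 tilt 0.52
```

View pics/f.png

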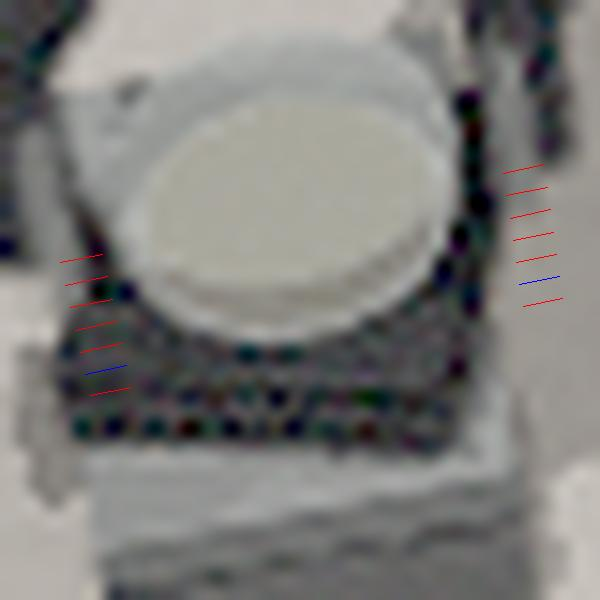

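Light contact (11 N): the tips touched the filter case, which fixes the tip at TCP+11.4 for a 58 mm opening. I'll back off 4.5 mm and close.

>>> {"op": "send_rows", "data": {"commands": [[58, 1, -0.5, -3, 0], [58, 1, -0.9, -4.5, 0], [58, 1, -0.9, -4.5, 0]]}}

```text
clock: 15.7
eef_pos: [655.3, -171.3, 45.3]
tool_rot: [3.132, 0.001, 1.565]
force: [-0.4, -0.3, -0.1]
width: 58.2
```

```bash
python3 go.py 655.3 -171.3 45 90;python3 look.py scene16 655.3 -171.3 58 45
```

```text
t 15.7 pos [ 655.3 -171.3   45.3] yaw 89.7 w 58.2 F [-0.4 -0.3 -0.1] q7 1.82
 shift [-0.  -0.   0.3] turn -0.3 tilt 0.54
```

View pics/f.png

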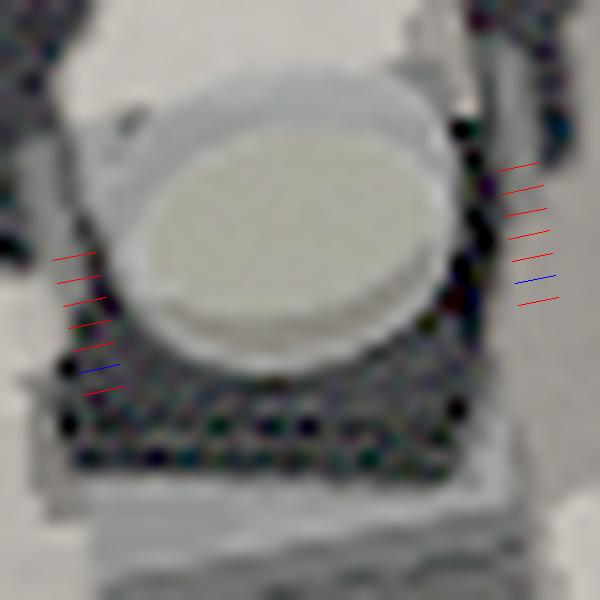

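>>> {"op": "send_rows", "data": {"commands": [[55, 0, 0, 0, 0], [52, 0, 0, 0, 0], [49, 0, 0, 0, 0], [45, 0, 0, 0, 0], [42, 0, 0, 0, 0]]}}

```text
clock: 16.25
eef_pos: [655.4, -171.3, 45.3]
tool_rot: [3.132, 0.001, 1.565]
force: [-0.9, -0.0, 2.9]
width: 47.6
```

>>> {"op": "send_rows", "data": {"commands": [[42, 0, 0, 0, 0]]}}

```text
clock: 16.35
eef_pos: [655.3, -171.3, 45.2]
tool_rot: [3.132, 0.001, 1.565]
force: [-0.1, 0.1, 0.6]
width: 47.3
```

```bash
python3 look.py scene17 655.3 -171.3 50 45
```

```text
(no output)
```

View pics/f.png

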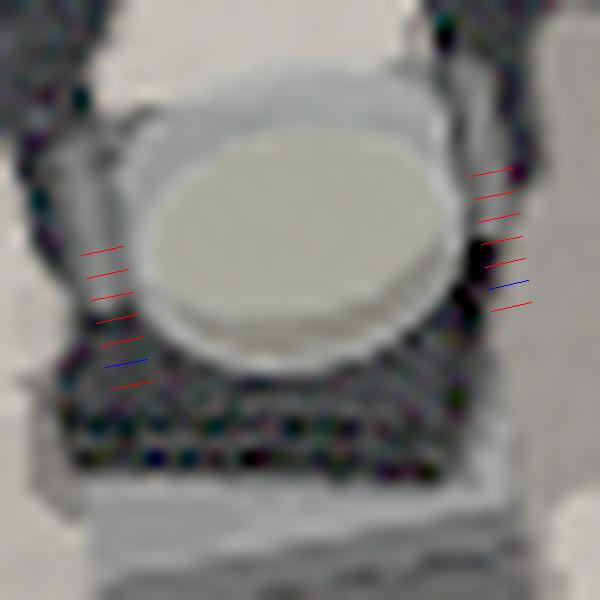

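>>> {"op": "send_rows", "data": {"commands": [[42, 0, 0, -2, 0], [42, 0, 0, -6, 0], [42, 0, 0, -14, 0], [42, 0, 0, -26, 0], [42, 0, 0, -40, 0]]}}

```text
clock: 16.9
eef_pos: [655.0, -171.3, 86.3]
tool_rot: [3.132, 0.001, 1.565]
force: [-1.0, -0.8, -0.5]
width: 47.6
```

```bash
python3 go.py 480.5 -2.7 100 90; python3 look.py scene18 655.3 -171.3 50 85
```

```text
t 16.9 pos [ 655.  -171.3   86.3] yaw 89.7 w 47.6 F [-1.  -0.8 -0.5] q7 1.82
 shift [ 167.5 -175.3  -15.5] turn -0.3 tilt 0.54
```

View pics/f.png

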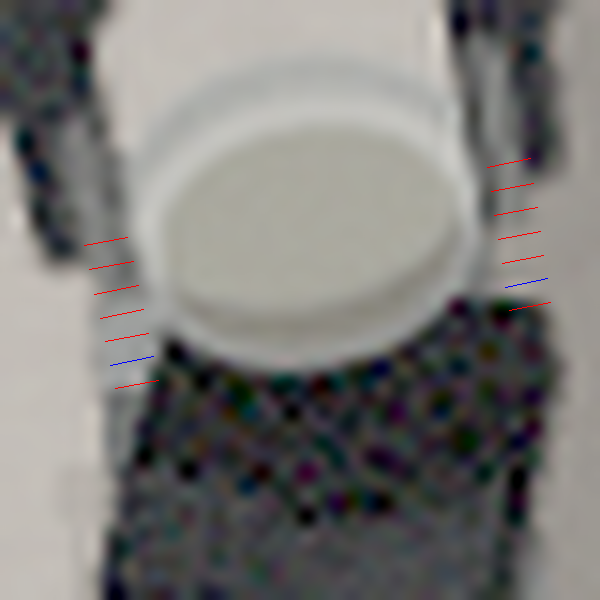

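>>> {"op": "send_rows", "data": {"commands": [[42, 12, -12, -10, 0], [42, 36, -38, -18, 0], [42, 64, -67, -20, 0], [42, 92, -96, -20, 0], [42, 118, -123, -20, 0]]}}

```text
clock: 17.45
eef_pos: [533.5, -51.8, 108.4]
tool_rot: [3.126, 0.002, 1.565]
force: [1.0, 1.6, -1.4]
width: 47.4
```

```bash
python3 go.py 480.5 -2.7 80 90
```

```text
t 17.45 pos [533.5 -51.8 108.4] yaw 89.7 w 47.4 F [ 1.   1.6 -1.4] q7 1.67
 shift [ 48.8 -53.7  27.5] turn -0.3 tilt 0.9
```

>>> {"op": "send_rows", "data": {"commands": [[42, 20, -22, 2, 0], [42, 38, -42, 12, 0], [42, 48.8, -53.7, 25, 0], [42, 48.8, -53.7, 42, 0], [42, 48.8, -53.7, 55, 0]]}}

```text
clock: 17.95
eef_pos: [481.3, -2.1, 52.8]
tool_rot: [3.124, 0.001, 1.566]
force: [-0.6, 0.1, 0.3]
width: 47.6
```

>>> {"op": "send_rows", "data": {"commands": [[42, 0, 0, 0, 0], [42, 0, 0, 0, 0]]}}

```text
clock: 18.15
eef_pos: [481.9, -2.0, 53.4]
tool_rot: [3.123, 0.001, 1.566]
force: [0.2, -0.5, -0.6]
width: 47.6
```

```bash
python3 go.py 480.5 -2.7 18 90; python3 - <<'E'
from h import *
s=shot('scene','scene19')
g=lambda c:np.clip((c/255.)**0.45*255,0,255).astype('uint8')
crop(g(s),225,150,315,240,6,'b')
E
```

```text
t 18.15 pos [481.9  -2.   53.4] yaw 89.7 w 47.6 F [ 0.2 -0.5 -0.6] q7 1.59
 shift [-0.7 -2.  35.4] turn -0.3 tilt 1.04
```

View pics/b.png

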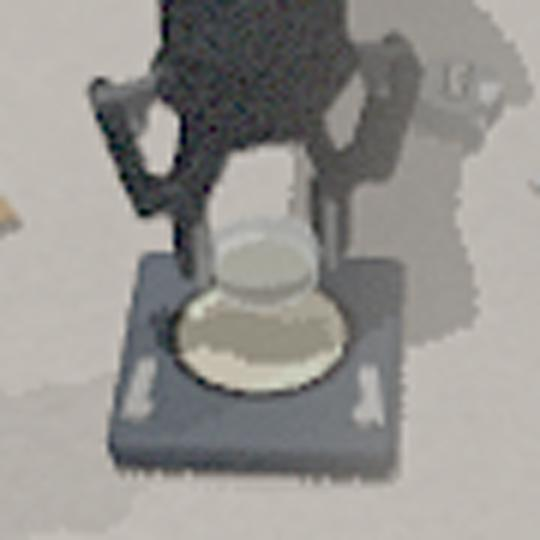

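>>> {"op": "send_rows", "data": {"commands": [[42, -0.7, -1, 8, 0], [42, -0.7, -1.5, 18, 0], [42, -0.7, -2, 27, 0], [42, -0.7, -2, 32, 0], [42, -0.7, -2, 33.5, 0]]}}

```text
clock: 18.7
eef_pos: [478.9, -3.3, 19.1]
tool_rot: [3.128, 0.001, 1.567]
force: [0.1, 0.3, -0.3]
width: 47.7
```

>>> {"op": "send_rows", "data": {"commands": [[42, 0, 0, 0.8, 0], [42, 0, 0, 1.6, 0], [42, 0, 0, 2.4, 0]]}}

```text
clock: 19.0
eef_pos: [478.6, -3.4, 17.1]
tool_rot: [3.128, 0.001, 1.566]
force: [-3.9, 0.2, 15.9]
width: 47.3
```

```bash
python3 go.py 480.5 -2.7 17 90; python3 - <<'E'
from h import *
s=shot('scene','scene20')
g=lambda c:np.clip((c/255.)**0.45*255,0,255).astype('uint8')
crop(g(s),240,170,300,230,9,'b')
E
```

```text
t 19.0 pos [478.6  -3.4  17.1] yaw 89.7 w 47.3 F [-3.9  0.2 15.9] q7 1.87
 shift [0.7 1.9 0.1] turn -0.3 tilt 0.77
```

View pics/b.png

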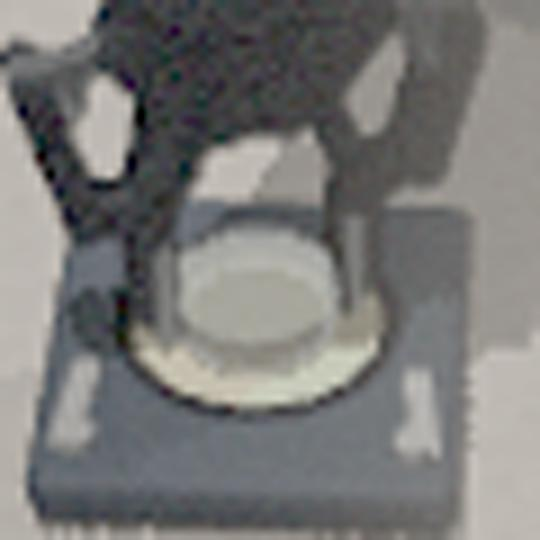

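>>> {"op": "send_rows", "data": {"commands": [[50, 0, 0, 0, 0], [54, 0, 0, 0, 0], [58, 0, 0, 0, 0], [60, 0, 0, -3, 0], [60, 0, 0, -8, 0]]}}

```text
clock: 19.55
eef_pos: [478.3, -3.4, 25.1]
tool_rot: [3.129, 0.001, 1.566]
force: [0.3, 0.1, -0.4]
width: 60.0
```

>>> {"op": "send_rows", "data": {"commands": [[62, 0, 0, -15, 0], [62, 0, 0, -35, 0], [62, 0, 0, -65, 0], [62, 0, 0, -100, 0], [62, 0, 0, -110, 0]]}}

```text
clock: 20.05
eef_pos: [478.5, -3.5, 138.3]
tool_rot: [3.123, 0.001, 1.566]
force: [0.6, 0.1, -0.9]
width: 62.4
```

```bash
python3 go.py 655 -172.5 120 72; python3 - <<'E'
from h import *
s=shot('scene','scene21');t=shot('top','top21')
g=lambda c:np.clip((c/255.)**0.45*255,0,255).astype('uint8')
crop(g(s),240,170,300,230,9,'b');crop(g(t),320,140,380,200,9,'a')
E
```

```text
t 20.05 pos [478.5  -3.5 138.3] yaw 89.7 w 62.4 F [ 0.6  0.1 -0.9] q7 1.8
 shift [-168.2  176.9   21.6] turn 17.7 tilt 1.05
```

View pics/b.png

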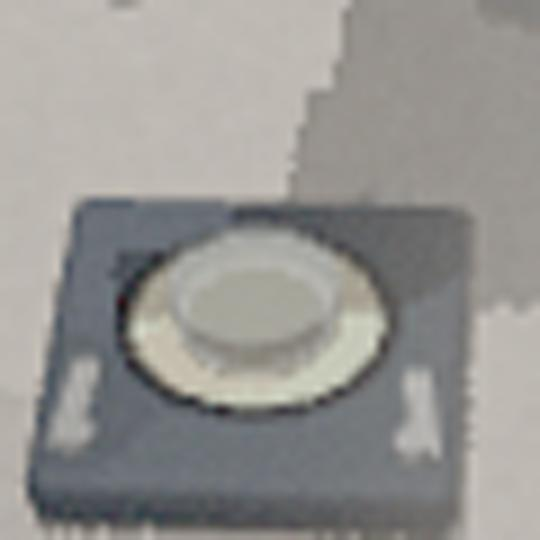

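View pics/a.png

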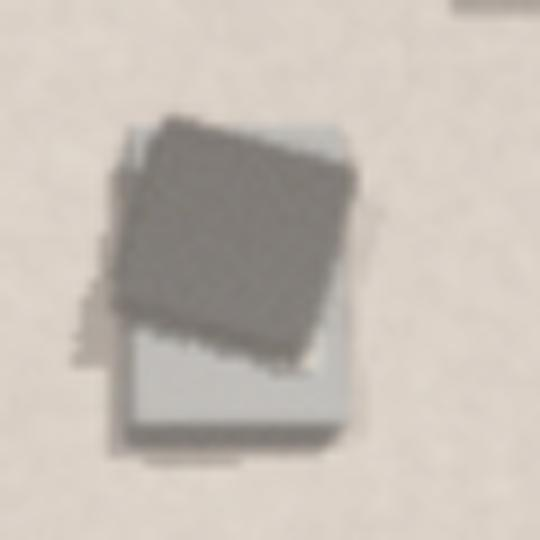

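```bash
python3 - <<'E'
from h import *
s=cv2.imread('pics/scene21.png');t=cv2.imread('pics/top21.png')
print('dish',onz('scene',240+255.5/9-.5,170+288/9-.5,39),onz('scene',240+264/9-.5,170+306/9-.5,30))
for th in(80,90): rect('top',t,(320,140,375,200),lambda h,b:(h[...,2]<th),52,seed=(345,164),dbg='k1')
rect('scene',s,(185,235,240,300),lambda h,b:(h[...,2]<32),52,seed=(209,262),dbg='k3')
I=[cv2.resize(cv2.imread(f'pics/{a}.png'),(330,360)) for a in('k1','k3')];cv2.imwrite('pics/t.png',np.hstack(I))
E
```

```text
dish [482.6209267   -4.73233069  39.        ] [480.99580091  -2.01059632  30.        ]
top k1 z 52 rect c [ 654.2 -168.7] size [65.3 65. ] ang 75.5 centroid [ 654.2 -170.1] eqdia 68.2
top k1 z 52 rect c [ 640.  -169.2] size [67.6 97.9] ang 83.1 centroid [ 647.9 -169.2] eqdia 74.0
scene k3 z 52 rect c [ 665.7 -174.3] size [61.1 69.3] ang 72.2 centroid [ 665.8 -174.7] eqdia 70.9
```

View pics/t.png

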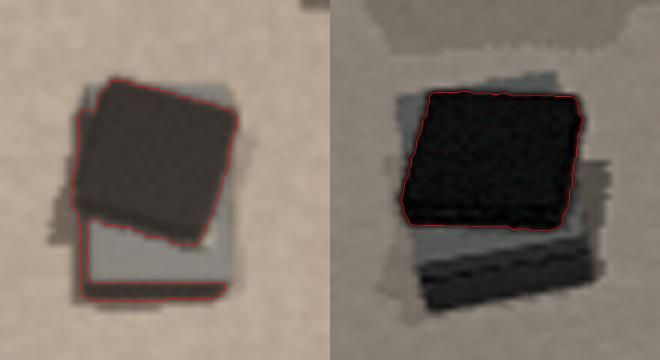

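```bash
python3 - <<'E'
from h import *
f=lambda u,v:(320+(u+.5)/9-.5,140+(v+.5)/9-.5)
A,B=[onz('top',*f(*p),52)[:2] for p in((172,116),(356,166))]
print(A,B,np.linalg.norm(A-B));yaw=np.degrees(np.arctan2(*(A-B)[::-1]))-90;print('yaw',yaw)
x=np.array([np.cos(np.radians(yaw)),np.sin(np.radians(yaw))]);print('c top',(A+B)/2-29*x)
g=lambda u,v:(185+(u-330+.5)/6-.5,235+(v+.5)/5.54-.5)
P=[onz('scene',*g(*p),52)[:2] for p in((430,93),(580,97),(566,204),(404,199))]
print(np.round(P,1),np.mean(P,0),[np.linalg.norm(P[i]-P[i-1]) for i in range(4)],[np.degrees(np.arctan2(*(P[i]-P[j])[::-1])) for i,j in((2,1),(3,0),(1,0),(2,3))])
E
```

```text
[ 692.06448133 -155.92040131] [ 675.72321696 -207.43354996] 54.04295888247888
yaw -17.600334571335182
c top [ 656.25137098 -172.90808739]
[[ 624.9 -193.2]
 [ 642.  -139.2]
 [ 695.4 -152.7]
 [ 677.6 -208.2]] [ 659.99546223 -173.32786314] [np.float64(54.82493457461683), np.float64(56.62773895179003), np.float64(55.15248456107202), np.float64(58.34111036298949)] [np.float64(-14.154668029001582), np.float64(-15.92633055699942), np.float64(72.48325258174347), np.float64(72.23405327189629)]
```

>>> {"op": "send_rows", "data": {"commands": [[74, -34, 36, 0, 4], [74, -68, 72, 0, 8], [74, -102, 108, 0, 12], [74, -136, 144, 10, 16], [74, -168.5, 178, 20, 17]]}}

```text
clock: 20.65
eef_pos: [656.2, -173.5, 117.6]
tool_rot: [3.127, -0.005, 1.268]
force: [0.8, 0.4, -1.1]
width: 73.9
```

>>> {"op": "send_rows", "data": {"commands": [[74, 0, 0, 0, 0], [74, 0, 0, 0, 0]]}}

```text
clock: 20.85
eef_pos: [654.6, -174.3, 114.4]
tool_rot: [3.132, -0.004, 1.267]
force: [-0.6, 0.7, -0.3]
width: 74.0
```

```bash
python3 go.py 656 -172.8 31 73
```

```text
t 20.85 pos [ 654.6 -174.3  114.4] yaw 72.6 w 74.0 F [-0.6  0.7 -0.3] q7 1.77
 shift [ 1.5  0.1 83.4] turn -0.4 tilt 0.58
```

>>> {"op": "send_rows", "data": {"commands": [[74, 0.5, 0, 15, 0], [74, 1, 0, 30, 0], [74, 1.5, 0, 45, 0], [74, 1.5, 0, 60, 0], [74, 1.5, 0, 70, 0]]}}

```text
clock: 21.35
eef_pos: [654.8, -171.9, 42.4]
tool_rot: [3.134, -0.004, 1.267]
force: [0.4, 1.1, 0.1]
width: 73.6
```

```bash
python3 go.py 656 -172.8 31 73;  python3 - <<'E'
from h import *
s=shot('scene','scene22')
g=lambda c:np.clip((c/255.)**0.45*255,0,255).astype('uint8')
crop(g(s),180,230,240,290,9,'b')
E
```

```text
t 21.35 pos [ 654.8 -171.9   42.4] yaw 72.6 w 73.6 F [0.4 1.1 0.1] q7 1.8
 shift [-0.5  1.3 11.4] turn -0.4 tilt 0.48
```

View pics/b.png

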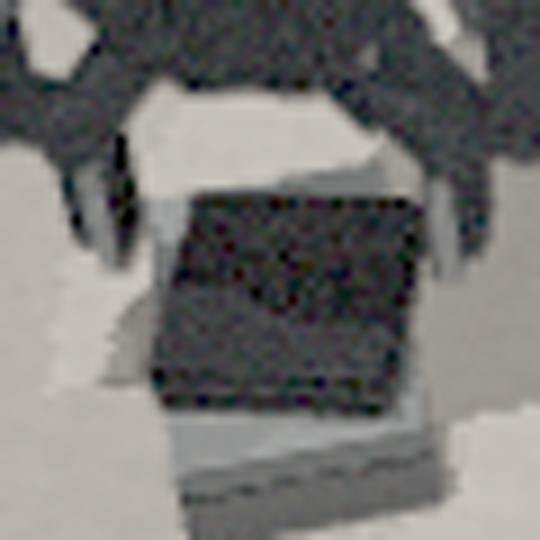

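>>> {"op": "send_rows", "data": {"commands": [[74, -0.5, 1.3, 4, 0], [74, -0.5, 1.3, 8, 0], [72, -0.5, 1.3, 11, 0], [70, -0.5, 1.3, 11.4, 0], [67, -0.5, 1.3, 11.4, 0]]}}

```text
clock: 21.9
eef_pos: [655.4, -172.8, 30.1]
tool_rot: [3.136, -0.004, 1.267]
force: [-0.0, 0.4, 0.7]
width: 67.3
```

>>> {"op": "send_rows", "data": {"commands": [[64, 0, 0, 0, 0], [61, 0, 0, 0, 0], [58, 0, 0, 0, 0], [54, 0, 0, 0, 0], [50, 0, 0, 0, 0]]}}

```text
clock: 22.4
eef_pos: [655.9, -173.2, 31.0]
tool_rot: [3.135, -0.004, 1.267]
force: [-0.8, 0.5, 5.7]
width: 56.8
```

```bash
python3 go.py 656 -172.8 31 73;  python3 - <<'E'
from h import *
s=shot('scene','scene23')
g=lambda c:np.clip((c/255.)**0.45*255,0,255).astype('uint8')
crop(g(s),180,230,240,290,9,'b')
E
```

```text
t 22.4 pos [ 655.9 -173.2   31. ] yaw 72.6 w 56.8 F [-0.8  0.5  5.7] q7 1.8
 shift [ 0.4 -0.  -0. ] turn -0.4 tilt 0.47
```

View pics/b.png

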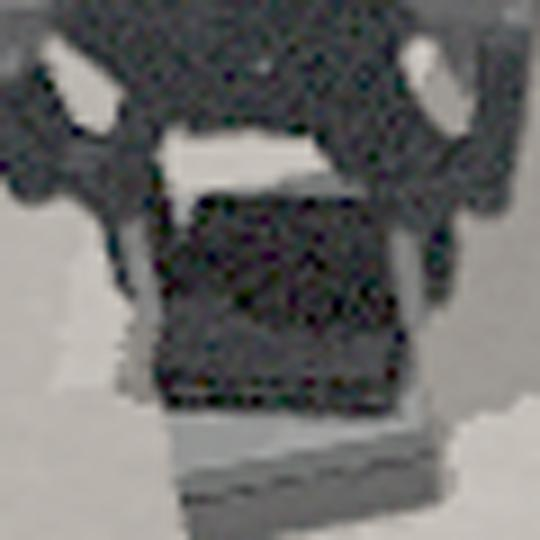

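>>> {"op": "send_rows", "data": {"commands": [[50, 0, 0, 0, 0], [50, 0, 0, -3, 0], [50, 0, 0, -10, 0], [50, 0, 0, -25, 0], [50, 0, 0, -45, 0]]}}

```text
clock: 22.95
eef_pos: [655.0, -173.0, 76.5]
tool_rot: [3.136, -0.004, 1.267]
force: [0.3, 0.4, 0.3]
width: 56.1
```

```bash
python3 go.py 423 -329 110 86;  python3 - <<'E'
from h import *
s=shot('scene','scene24')
g=lambda c:np.clip((c/255.)**0.45*255,0,255).astype('uint8')
crop(g(s),170,200,250,280,7,'b')
E
```

```text
t 22.95 pos [ 655.  -173.    76.5] yaw 72.6 w 56.1 F [0.3 0.4 0.3] q7 1.78
 shift [-218.2 -174.4  -35.4] turn -13.4 tilt 0.39
```

View pics/b.png

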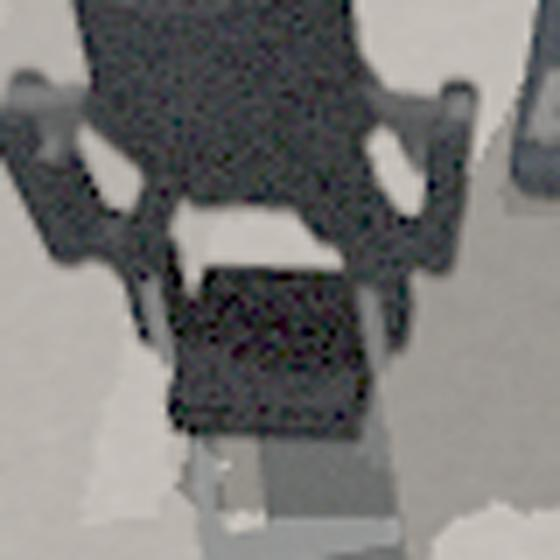

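>>> {"op": "send_rows", "data": {"commands": [[50, -12, -10, -15, -3], [50, -45, -36, -30, -6], [50, -82, -65, -38, -9], [50, -119, -95, -40, -12], [50, -155, -124, -40, -13.4]]}}

```text
clock: 23.5
eef_pos: [491.4, -286.3, 120.2]
tool_rot: [3.126, 0.0, 1.502]
force: [0.6, -1.1, 0.4]
width: 55.7
```

```bash
python3 go.py 423 -329 80 86
```

```text
t 23.5 pos [ 491.4 -286.3  120.2] yaw 86.1 w 55.7 F [ 0.6 -1.1  0.4] q7 2.23
 shift [-47.3 -65.9  39.2] turn 0.1 tilt 0.88
```

>>> {"op": "send_rows", "data": {"commands": [[50, -22, -30, 5, 0], [50, -38, -53, 20, 0], [50, -47.3, -65.9, 40, 0], [50, -47.3, -65.9, 58, 0], [50, -47.3, -65.9, 65, 0]]}}

```text
clock: 24.0
eef_pos: [422.6, -329.5, 53.8]
tool_rot: [3.127, 0.0, 1.501]
force: [0.3, 0.7, 0.1]
width: 56.2
```

>>> {"op": "send_rows", "data": {"commands": [[50, 0, 0, 0, 0], [50, 0, 0, 0, 0]]}}

```text
clock: 24.2
eef_pos: [423.4, -329.5, 54.4]
tool_rot: [3.126, 0.001, 1.501]
force: [0.1, -0.8, -0.2]
width: 56.3
```

```bash
python3 go.py 423 -329 10 86;  python3 - <<'E'
from h import *
s=shot('scene','scene25');t=shot('top','top25')
g=lambda c:np.clip((c/255.)**0.45*255,0,255).astype('uint8')
crop(g(s),105,150,185,250,6,'b');crop(g(t),370,205,450,290,7,'a')
E
```

```text
t 24.2 pos [ 423.4 -329.5   54.4] yaw 86.0 w 56.3 F [ 0.1 -0.8 -0.2] q7 2.39
 shift [ 0.5 -1.1 44.4] turn 0.0 tilt 0.9
```

View pics/b.png

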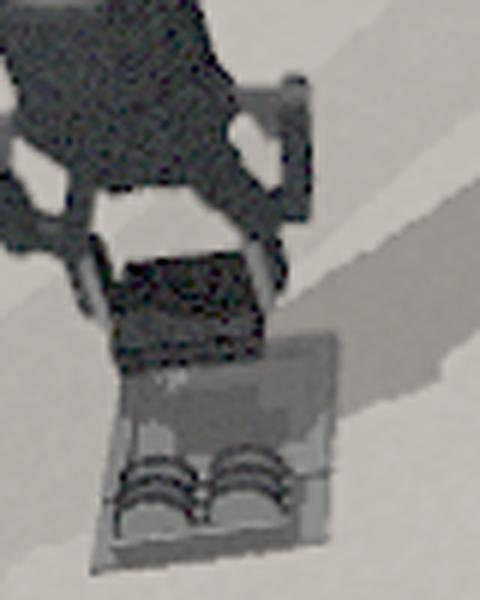

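View pics/a.png

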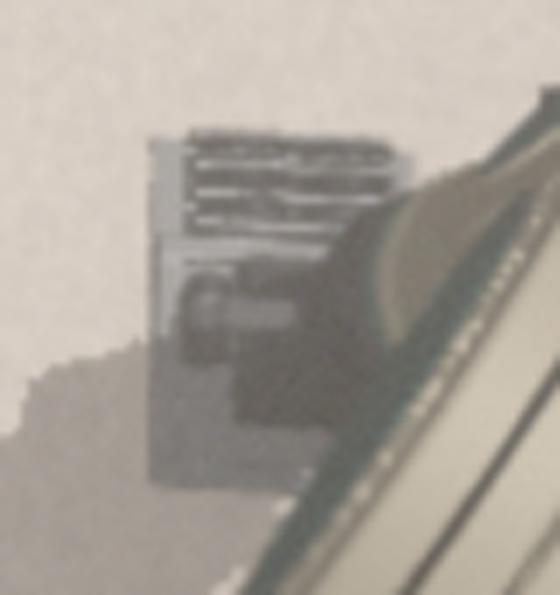

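```bash
python3 - <<'E'
from h import *
a=np.radians(-4);X=np.array([np.cos(a),np.sin(a)]);Y=np.array([-X[1],X[0]]);c=np.array([423.4,-329.5])
for z in(57,75):print(z,[np.round((proj('top',[*(c+29*sx*X+29*sy*Y),z])-[370,205]+.5)*7).tolist() for sx,sy in((1,1),(1,-1),(-1,-1),(-1,1))],[np.round((proj('scene',[*(c+29*sx*X+29*sy*Y),z])-[105,150]+.5)*6).tolist() for sx,sy in((1,1),(1,-1),(-1,-1),(-1,1))])
E
```

```text
57 [[236.0, 268.0], [405.0, 277.0], [407.0, 444.0], [236.0, 434.0]] [[268.0, 360.0], [123.0, 378.0], [136.0, 289.0], [276.0, 272.0]]
75 [[249.0, 262.0], [421.0, 270.0], [423.0, 440.0], [249.0, 430.0]] [[258.0, 327.0], [111.0, 345.0], [125.0, 257.0], [266.0, 240.0]]
```

>>> {"op": "send_rows", "data": {"commands": [[50, 0.5, -1, 10, 0], [50, 0.5, -1, 22, 0], [50, 0.5, -1, 34, 0], [50, 0.5, -1, 43, 0], [50, 0.5, -1, 49, 0]]}}

```text
clock: 24.8
eef_pos: [422.8, -328.7, 4.2]
tool_rot: [3.127, -0.0, 1.501]
force: [-0.1, 0.3, -0.3]
width: 56.3
```

```bash
python3 go.py 423 -329 0 86;  python3 - <<'E'
from h import *
s=shot('scene','scene26')
g=lambda c:np.clip((c/255.)**0.45*255,0,255).astype('uint8')
crop(g(s),105,170,185,250,7,'b')
E
```

```text
t 24.8 pos [ 422.8 -328.7    4.2] yaw 86.0 w 56.3 F [-0.1  0.3 -0.3] q7 2.41
 shift [-0.3  0.2  4.2] turn 0.0 tilt 0.85
```

View pics/b.png

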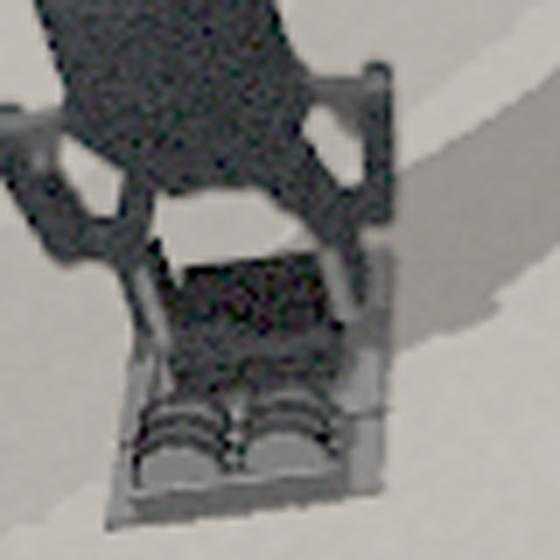

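>>> {"op": "send_rows", "data": {"commands": [[50, 0, 0, 1.5, 0], [50, 0, 0, 3, 0], [50, 0, 0, 4, 0], [50, 0, 0, 4.8, 0]]}}

```text
clock: 25.25
eef_pos: [422.7, -328.7, -0.1]
tool_rot: [3.127, -0.0, 1.501]
force: [-2.1, 0.5, 14.1]
width: 56.2
```

>>> {"op": "send_rows", "data": {"commands": [[59, 0, 0, 0, 0], [63, 0, 0, -0.5, 0], [67, 0, 0, -1, 0], [70, 0, 0, -4, 0], [70, 0, 0, -10, 0]]}}

```text
clock: 25.75
eef_pos: [422.4, -328.4, 9.9]
tool_rot: [3.128, -0.001, 1.501]
force: [-0.9, 0.3, -0.3]
width: 69.8
```

>>> {"op": "send_rows", "data": {"commands": [[70, 0, 0, -20, 0], [70, 0, 0, -45, 0], [70, 0, 0, -80, 0], [74, 0, 0, -115, 0], [78, 0, 0, -130, 0]]}}

```text
clock: 26.25
eef_pos: [421.6, -329.5, 143.3]
tool_rot: [3.124, 0.002, 1.501]
force: [-0.4, 0.9, 0.7]
width: 78.1
```

```bash
python3 go.py 650 -175.7 120 87;  python3 - <<'E'
from h import *
s=shot('scene','scene27');t=shot('top','top27')
g=lambda c:np.clip((c/255.)**0.45*255,0,255).astype('uint8')
crop(g(s),110,180,180,250,8,'b')
cv2.imwrite('pics/a.png',np.hstack([cv2.resize(g(im)[y:y+60,x:x+60],(390,390),interpolation=2) for im,x,y in((t,380,220),(t,320,140))]))
E
```

```text
t 26.25 pos [ 421.6 -329.5  143.3] yaw 86.0 w 78.1 F [-0.4  0.9  0.7] q7 2.35
 shift [169.4 216.7  26.9] turn -1.0 tilt 1.04
```

View pics/b.png

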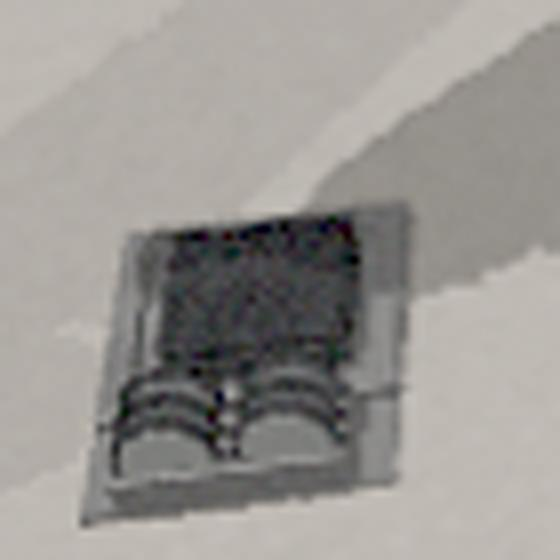

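View pics/a.png

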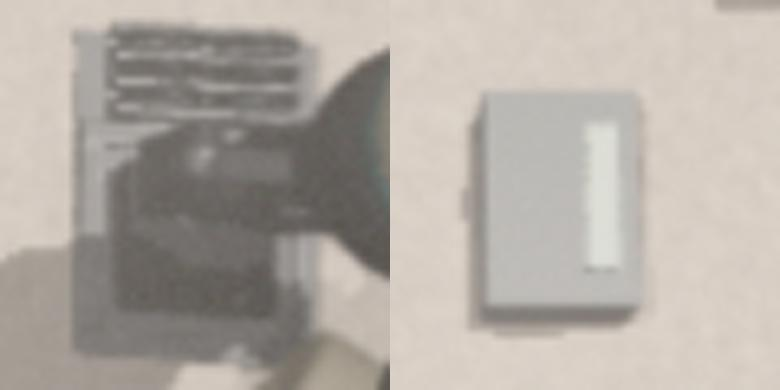

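```bash
python3 - <<'E'
from h import *
f=lambda u,v:(320+(u+.5)/6.5-.5,140+(v+.5)/6.5-.5)
B=np.array([onz('top',*f(*p),34)[:2] for p in((95,304),(247,305),(246,93),(94,92))])
print(np.round(B,1),B.mean(0),[round(float(np.linalg.norm(B[i]-B[i-1])),1) for i in range(4)],[np.degrees(np.arctan2(*(B[i]-B[j])[::-1])) for i,j in((2,1),(3,0),(0,1),(3,2))])
t=cv2.imread('pics/top27.png');s=cv2.imread('pics/scene27.png')
hs=cv2.cvtColor(t,cv2.COLOR_BGR2HSV);print(hs[170,340],hs[170,330],hs[180,375])
rect('top',t,(322,142,372,198),lambda h,b:(h[...,1]<32)&(h[...,2]>95),34,seed=(340,170),dbg='k1')
hs=cv2.cvtColor(s,cv2.COLOR_BGR2HSV);print(hs[265,205],hs[282,212],hs[265,180])
E
```

```text
[[ 606.9 -142.8]
 [ 605.  -202.7]
 [ 692.7 -206.6]
 [ 694.8 -145.9]] [ 649.83959927 -174.51026954] [88.0, 59.9, 87.7, 60.7] [np.float64(-2.555425966846502), np.float64(-2.0254903691027506), np.float64(88.2220706998853), np.float64(88.00931916345404)]
[ 19  21 132] [ 14  47 163] [ 14  49 172]
top k1 z 34 rect c [ 649.8 -175.3] size [61.3 88.6] ang 88.4 centroid [ 649.5 -175.1] eqdia 82.1
[ 33  21 149] [60  7 39] [ 17  34 135]
```

View pics/k1.png

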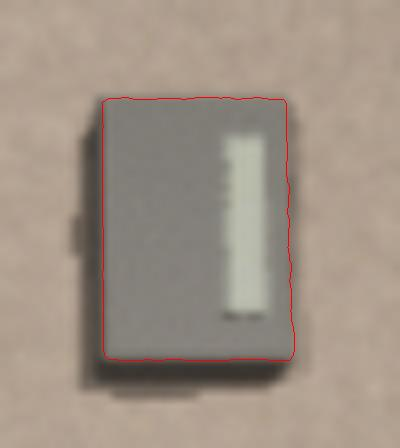

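>>> {"op": "send_rows", "data": {"commands": [[80, 30, 38, 0, 0], [80, 60, 77, 0, 0], [80, 90, 115, 0, 0], [80, 120, 153, 0, -1], [80, 150, 191, 10, -2]]}}

```text
clock: 26.85
eef_pos: [624.7, -191.9, 135.8]
tool_rot: [3.122, 0.003, 1.537]
force: [0.8, -0.9, -0.5]
width: 79.9
```

```bash
python3 go.py 650 -175 80 88
```

```text
t 26.85 pos [ 624.7 -191.9  135.8] yaw 88.1 w 79.9 F [ 0.8 -0.9 -0.5] q7 2.02
 shift [17.9 23.6 56.3] turn 0.1 tilt 1.12
```

>>> {"op": "send_rows", "data": {"commands": [[80, 12, 16, 5, 0], [80, 18, 23.6, 20, 0], [80, 18, 23.6, 38, 0], [80, 18, 23.6, 56, 0], [80, 18, 23.6, 70, 0]]}}

```text
clock: 27.35
eef_pos: [647.7, -176.1, 63.6]
tool_rot: [3.126, 0.003, 1.535]
force: [-0.4, 0.1, -0.4]
width: 79.9
```

>>> {"op": "send_rows", "data": {"commands": [[80, 0, 0, 0, 0], [80, 0, 0, 0, 0]]}}

```text
clock: 27.55
eef_pos: [646.3, -177.2, 62.8]
tool_rot: [3.129, 0.003, 1.533]
force: [-1.5, -0.2, 0.0]
width: 80.1
```

```bash
python3 go.py 650 -175 2 88;  python3 - <<'E'
from h import *
s=shot('scene','scene28')
g=lambda c:np.clip((c/255.)**0.45*255,0,255).astype('uint8')
crop(g(s),175,220,245,290,8,'b')
E
```

```text
t 27.55 pos [ 646.3 -177.2   62.8] yaw 87.9 w 80.1 F [-1.5 -0.2  0. ] q7 2.0
 shift [ 2.5  2.8 60.8] turn -0.1 tilt 0.77
```

View pics/b.png

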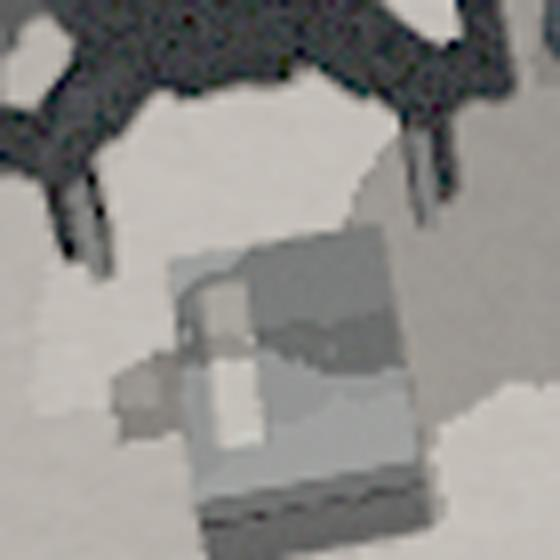

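>>> {"op": "send_rows", "data": {"commands": [[80, 2.5, 2.8, 6, 0], [80, 2.5, 2.8, 12, 0], [80, 2.5, 2.8, 18, 0], [80, 2.5, 3, 22, 0], [80, 2.5, 3, 22, 0]]}}

```text
clock: 28.1
eef_pos: [650.2, -174.6, 40.8]
tool_rot: [3.128, 0.003, 1.534]
force: [-0.1, -0.1, 0.4]
width: 80.1
```

```bash
python3 go.py 650 -175 2 88
```

```text
t 28.1 pos [ 650.2 -174.6   40.8] yaw 87.9 w 80.1 F [-0.1 -0.1  0.4] q7 2.0
 shift [-0.3 -0.7 38.8] turn -0.1 tilt 0.81
```

>>> {"op": "send_rows", "data": {"commands": [[80, 0, 0, 8, 0], [80, 0, 0, 17, 0], [80, 0, 0, 26, 0], [80, 0, 0, 34, 0], [80, 0, 0, 38, 0]]}}

```text
clock: 28.6
eef_pos: [650.0, -174.5, 1.4]
tool_rot: [3.13, 0.003, 1.534]
force: [0.2, -0.0, 0.2]
width: 80.0
```

>>> {"op": "send_rows", "data": {"commands": [[74, 0, 0, 0, 0], [70, 0, 0, 0, 0], [66, 0, 0, 0, 0], [62, 0, 0, 0, 0], [56, 0, 0, 0, 0]]}}

```text
clock: 29.1
eef_pos: [650.5, -175.1, 2.5]
tool_rot: [3.128, 0.004, 1.534]
force: [-1.6, -0.7, 5.6]
width: 60.9
```

>>> {"op": "send_rows", "data": {"commands": [[54, 0, 0, 0, 0], [54, 0, 0, 0, 0]]}}

```text
clock: 29.3
eef_pos: [650.5, -174.9, 2.5]
tool_rot: [3.128, 0.003, 1.534]
force: [-0.6, 0.9, 1.4]
width: 60.6
```

```bash
python3 go.py 650 -175 2 88;  python3 - <<'E'
from h import *
s=shot('scene','scene29')
g=lambda c:np.clip((c/255.)**0.45*255,0,255).astype('uint8')
crop(g(s),175,220,245,290,8,'b')
E
```

```text
t 29.3 pos [ 650.5 -174.9    2.5] yaw 87.9 w 60.6 F [-0.6  0.9  1.4] q7 2.01
 shift [-0.1 -0.5  0.5] turn -0.1 tilt 0.79
```

View pics/b.png

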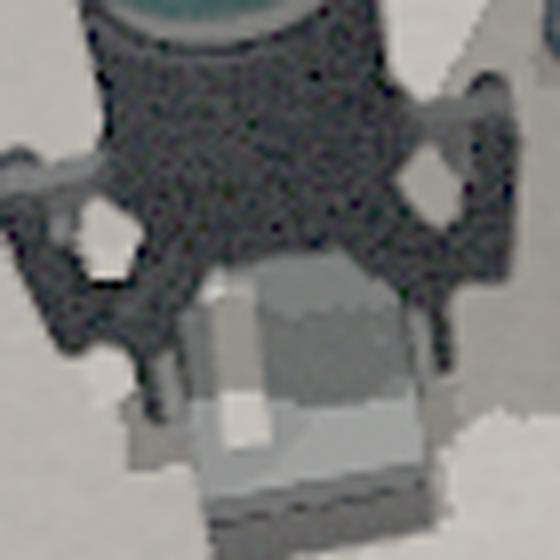

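>>> {"op": "send_rows", "data": {"commands": [[54, 0, 0, -3, 0], [54, 0, 0, -12, 0], [54, 0, 0, -30, 0], [54, 0, 0, -55, 0], [54, 0, 0, -80, 0]]}}

```text
clock: 29.85
eef_pos: [649.6, -174.7, 84.6]
tool_rot: [3.128, 0.004, 1.534]
force: [0.3, 0.1, -0.8]
width: 60.9
```

```bash
python3 go.py 648.7 181.5 120 68;  python3 - <<'E'
from h import *
s=shot('scene','scene30')
g=lambda c:np.clip((c/255.)**0.45*255,0,255).astype('uint8')
crop(g(s),160,180,260,280,6,'b')
E
```

```text
t 29.85 pos [ 649.6 -174.7   84.6] yaw 87.9 w 60.9 F [ 0.3  0.1 -0.8] q7 1.99
 shift [355.8 -13.6 -36.9] turn 19.9 tilt 0.82
```

View pics/b.png

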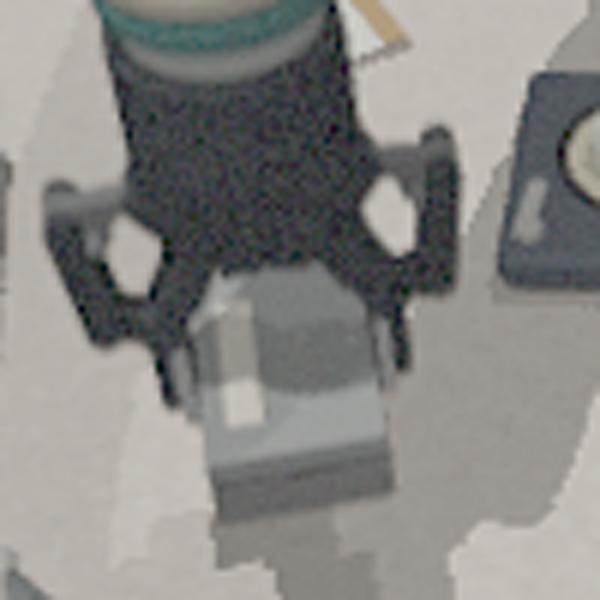

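>>> {"op": "send_rows", "data": {"commands": [[54, 15, 0, -25, 0], [54, 45, -2, -50, 4], [54, 85, -3, -60, 8], [54, 125, -5, -60, 12], [54, 165, -6, -60, 16]]}}

```text
clock: 30.4
eef_pos: [651.7, -8.7, 150.5]
tool_rot: [3.117, -0.002, 1.251]
force: [0.1, 0.4, -1.3]
width: 60.8
```

```bash
python3 go.py 648.7 181.5 130 68
```

```text
t 30.4 pos [651.7  -8.7 150.5] yaw 71.7 w 60.8 F [ 0.1  0.4 -1.3] q7 1.52
 shift [179.6 -63.2  19.4] turn 3.7 tilt 1.39
```

>>> {"op": "send_rows", "data": {"commands": [[54, 42, -15, 0, 2], [54, 84, -30, 0, 3.7], [54, 125, -44, 0, 3.7], [54, 160, -56, 5, 3.7], [54, 179.6, -63.2, 15, 3.7]]}}

```text
clock: 30.9
eef_pos: [648.8, 187.1, 135.8]
tool_rot: [3.117, -0.008, 1.191]
force: [1.1, -0.2, -1.3]
width: 61.2
```

>>> {"op": "send_rows", "data": {"commands": [[54, 0, 0, 10, 0], [54, 0, 0, 30, 0], [54, 0, 0, 50, 0], [54, 0, 0, 60, 0], [54, 0, 0, 60, 0]]}}

```text
clock: 31.4
eef_pos: [649.4, 184.2, 74.1]
tool_rot: [3.119, -0.005, 1.189]
force: [-0.3, -0.7, -1.5]
width: 60.6
```

```bash
python3 go.py 648.7 181.5 40 68;  python3 - <<'E'
from h import *
s=shot('scene','scene31')
t=shot('top','top31')
g=lambda c:np.clip((c/255.)**0.45*255,0,255).astype('uint8')
crop(g(s),310,180,410,280,6,'b');crop(g(t),175,130,255,210,7,'a')
E
```

```text
t 31.4 pos [649.4 184.2  74.1] yaw 68.1 w 60.6 F [-0.3 -0.7 -1.5] q7 1.22
 shift [-2.9 -0.4 34.1] turn 0.1 tilt 1.34
```

View pics/b.png

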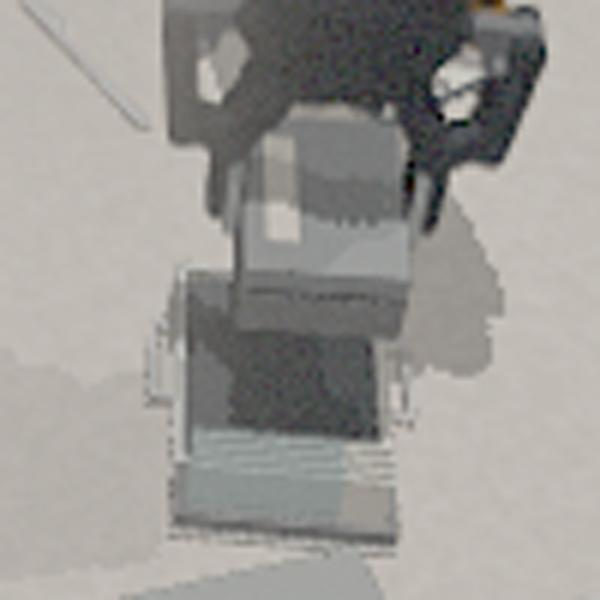

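View pics/a.png

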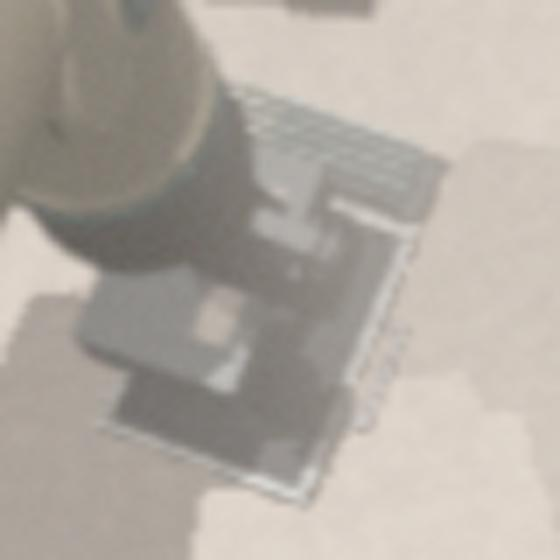

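```bash
python3 - <<'E'
from h import *
a=np.radians(-21.9);X=np.array([np.cos(a),np.sin(a)]);Y=np.array([-X[1],X[0]]);c=np.array([649.4,184.2])
for z in(71.6,105.6):print(z,[np.round((proj('scene',[*(c+45*sx*X+31*sy*Y),z])-[310,180]+.5)*6).tolist() for sx,sy in((1,1),(1,-1),(-1,-1),(-1,1))],[np.round((proj('top',[*(c+45*sx*X+31*sy*Y),z])-[175,130]+.5)*7).tolist() for sx,sy in((1,1),(1,-1),(-1,-1),(-1,1))])
c=np.array([648.7,181.5])
print([np.round((proj('scene',[*(c+53*sx*X+39*sy*Y),9])-[310,180]+.5)*6).tolist() for sx,sy in((1,1),(1,-1),(-1,-1),(-1,1))],[np.round((proj('top',[*(c+53*sx*X+39*sy*Y),9])-[175,130]+.5)*7).tolist() for sx,sy in((1,1),(1,-1),(-1,-1),(-1,1))])
E
```

```text
71.6 [[401.0, 343.0], [235.0, 329.0], [234.0, 172.0], [388.0, 184.0]] [[189.0, 140.0], [346.0, 197.0], [252.0, 421.0], [93.0, 363.0]]
105.6 [[416.0, 278.0], [245.0, 265.0], [243.0, 109.0], [401.0, 120.0]] [[172.0, 109.0], [333.0, 167.0], [236.0, 398.0], [73.0, 338.0]]
[[391.0, 470.0], [191.0, 452.0], [192.0, 267.0], [377.0, 282.0]] [[214.0, 168.0], [402.0, 236.0], [297.0, 489.0], [108.0, 418.0]]
```

>>> {"op": "send_rows", "data": {"commands": [[54, -2.5, -1, 10, 0], [54, -2.5, -1, 24, 0], [54, -2.5, -1, 38, 0], [54, -2.5, -1, 50, 0], [54, -2.5, -1, 54, 0]]}}

```text
clock: 32.0
eef_pos: [649.1, 183.3, 19.8]
tool_rot: [3.119, -0.006, 1.19]
force: [-1.0, -0.9, -1.9]
width: 60.7
```

```bash
python3 go.py 648.2 181.5 5 68;  python3 - <<'E'
from h import *
s=shot('scene','scene32')
g=lambda c:np.clip((c/255.)**0.45*255,0,255).astype('uint8')
crop(g(s),320,200,400,280,7,'b')
E
```

```text
t 32.0 pos [649.1 183.3  19.8] yaw 68.2 w 60.7 F [-1.  -0.9 -1.9] q7 1.24
 shift [-2.1 -0.5 14.8] turn 0.2 tilt 1.36
```

View pics/b.png

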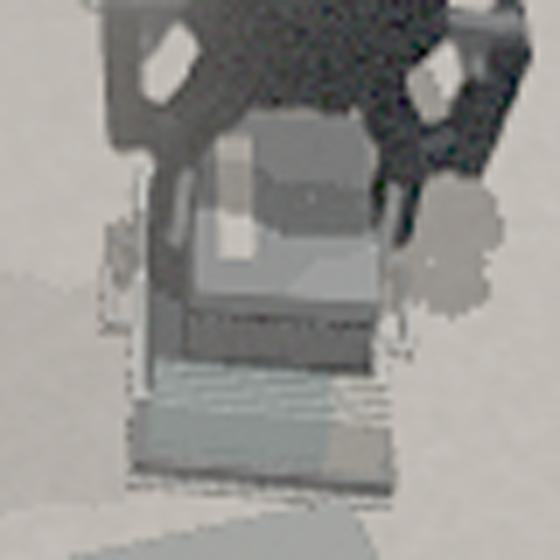

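>>> {"op": "send_rows", "data": {"commands": [[54, -1.5, -0.5, 3, 0], [54, -3, -0.5, 6, 0], [54, -3, -0.5, 9, 0], [54, -3, -0.5, 11, 0], [54, -3, -0.5, 11, 0]]}}

```text
clock: 32.55
eef_pos: [648.0, 180.7, 8.8]
tool_rot: [3.118, -0.006, 1.19]
force: [-0.6, 0.1, -2.0]
width: 60.8
```

```bash
python3 go.py 648.2 180.5 5 68;  python3 - <<'E'
from h import *
s=shot('scene','scene33')
g=lambda c:np.clip((c/255.)**0.45*255,0,255).astype('uint8')
crop(g(s),320,200,400,280,7,'b')
E
```

```text
t 32.55 pos [648.  180.7   8.8] yaw 68.2 w 60.8 F [-0.6  0.1 -2. ] q7 1.25
 shift [-0.1  0.2  3.8] turn 0.2 tilt 1.37
```

View pics/b.png

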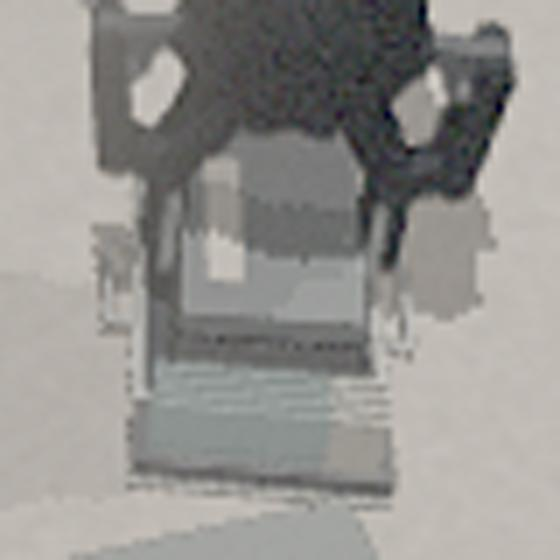

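>>> {"op": "send_rows", "data": {"commands": [[54, 0, 0, 1.5, 0], [54, 0, 0, 2.5, 0], [54, 0, 0, 3.5, 0], [54, 0, 0, 4.2, 0]]}}

```text
clock: 33.0
eef_pos: [648.5, 180.7, 5.8]
tool_rot: [3.118, -0.007, 1.19]
force: [-2.4, -0.1, 10.1]
width: 60.8
```

>>> {"op": "send_rows", "data": {"commands": [[62, 0, 0, 0, 0], [65, 0, 0, 0, 0], [69, 0, 0, 0, 0], [73, 0, 0, 0, 0], [74, 0, 0, -6, 0]]}}

```text
clock: 33.5
eef_pos: [647.6, 180.5, 11.1]
tool_rot: [3.119, -0.006, 1.19]
force: [-0.1, 0.6, 0.8]
width: 74.0
```

>>> {"op": "send_rows", "data": {"commands": [[74, 0, 0, -12, 0], [74, 0, 0, -30, 0], [74, 0, 0, -60, 0], [74, 0, 0, -100, 0], [74, 0, 0, -140, 0]]}}

```text
clock: 34.0
eef_pos: [644.4, 180.8, 154.0]
tool_rot: [3.119, -0.006, 1.19]
force: [1.0, -0.6, -0.0]
width: 73.9
```

```bash
python3 go.py 500 450 200 68
```

```text
t 34.0 pos [644.4 180.8 154. ] yaw 68.2 w 73.9 F [ 1.  -0.6 -0. ] q7 1.19
 shift [ 196.4 -233.1  -50.1] turn 0.2 tilt 1.36
```

>>> {"op": "send_rows", "data": {"commands": [[74, 30, -35, -20, 0], [74, 60, -70, -40, 0], [74, 95, -110, -50, 0], [74, 128, -150, -50, 0], [74, 160, -190, -50, 0]]}}

```text
clock: 34.5
eef_pos: [530.1, 394.6, 203.6]
tool_rot: [3.117, -0.01, 1.189]
force: [0.3, 1.1, 0.1]
width: 73.9
```

>>> {"op": "send_rows", "data": {"commands": [[74, 40, -25, 0, 0], [74, 80, -50, 0, 0], [74, 120, -75, 0, 0], [74, 160, -100, 0, 0], [74, 190, -115, 0, 0]]}}

```text
clock: 35.0
eef_pos: [491.4, 618.1, 204.5]
tool_rot: [3.118, -0.012, 1.193]
force: [1.3, 0.6, 0.1]
width: 74.2
```

```bash
python3 - <<'E'
from h import *
s=shot('scene','scene40');t=shot('top','top40')
g=lambda c:np.clip((c/255.)**0.5*255,0,255).astype('uint8');t,s=g(t),g(s)
cv2.imwrite('pics/a.png',np.vstack([np.hstack([cv2.resize(t[y-30:y+30,x-30:x+30],(290,290),interpolation=2) for x,y in((158,252),(281,236))]),np.hstack([cv2.resize(t[y-33:y+33,x-33:x+33],(290,290),interpolation=2) for x,y in((410,250),(213,173))])]))
cv2.imwrite('pics/b.png',np.vstack([np.hstack([cv2.resize(s[y-30:y+30,x-30:x+30],(290,290),interpolation=2) for x,y in((375,182),(268,208))]),np.hstack([cv2.resize(s[y-33:y+33,x-33:x+33],(290,290),interpolation=2) for x,y in((142,222),(357,245))])]))
crop(t,0,0,560,420,1,'c')
E
```

```text
(no output)
```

View pics/a.png

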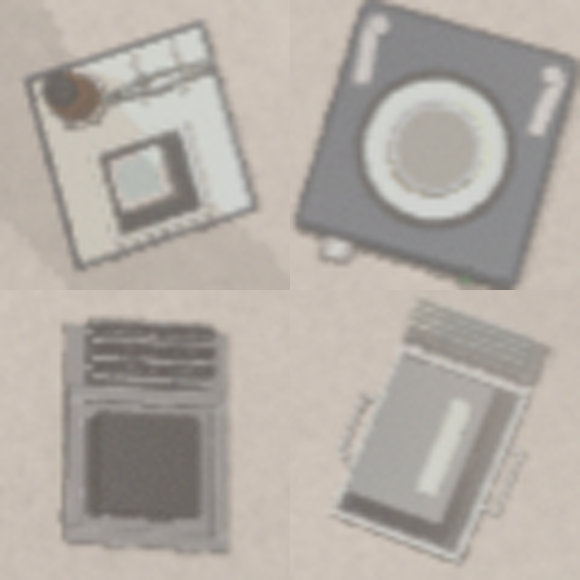

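View pics/b.png

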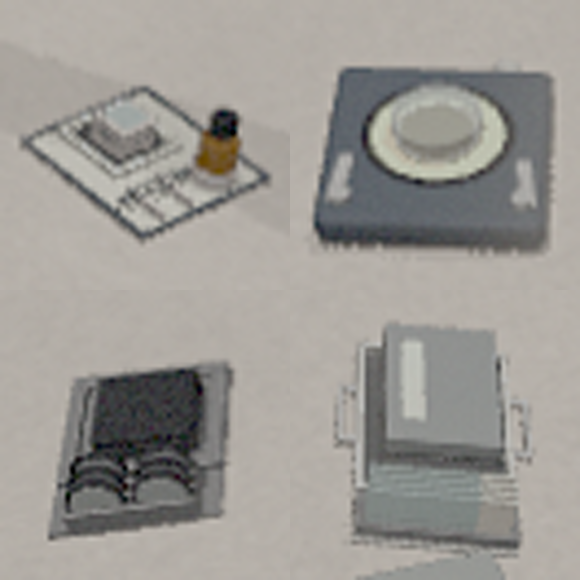

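View pics/c.png

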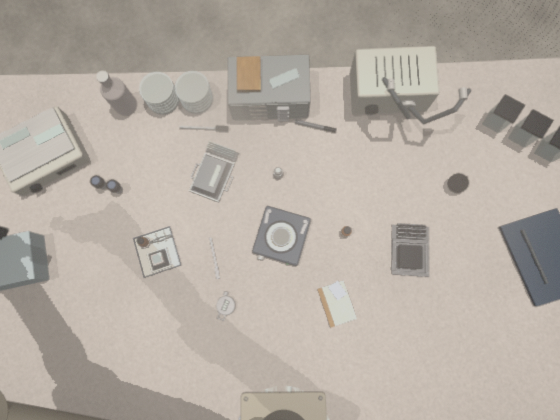

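All four look seated. Now I'll measure the offsets at the right heights.

```bash
python3 - <<'E'
from h import *
t=cv2.imread('pics/top40.png');s=cv2.imread('pics/scene40.png')
def tofr(p,c,yaw):
    a=np.radians(yaw);d=np.array(p)-c;return np.round([d@[np.cos(a),np.sin(a)],d@[-np.sin(a),np.cos(a)]],1)
hs=cv2.cvtColor(t,cv2.COLOR_BGR2HSV);print(hs[180,208],hs[170,216],hs[258,156],hs[258,410],hs[236,280])
W=rect('top',t,(180,140,245,205),lambda h,b:(h[...,2]>98)&(h[...,1]<32),37,seed=(208,178),dbg='k1')
W=rect('top',t,(180,140,245,205),lambda h,b:(h[...,2]<98),6,seed=(224,180),dbg='k2')
W=rect('top',t,(140,240,180,275),lambda h,b:(h[...,2]>100),23,seed=(157,259),dbg='k3')
W=rect('top',t,(380,215,440,285),lambda h,b:(h[...,2]<78),21,seed=(410,258),dbg='k4')
W=rect('top',t,(262,217,300,255),lambda h,b:(h[...,2]<150),39,seed=(281,236),dbg='k5')
W=rect('scene',s,(325,210,395,275),lambda h,b:(h[...,2]>78),37,seed=(360,240),dbg='k6')
W=rect('scene',s,(115,200,170,250),lambda h,b:(h[...,2]<32),21,seed=(140,215),dbg='k7')
I=[cv2.resize(cv2.imread(f'pics/{a}.png'),(250,250)) for a in('k1','k3','k4','k5','k6','k7')];cv2.imwrite('pics/t.png',np.vstack([np.hstack(I[:3]),np.hstack(I[3:])]))
E
```

```text
[ 23  18 114] [ 34  24 169] [ 60  15 138] [15 42 49] [ 18  36 120]
top k1 z 37 rect c [648.6 185.2] size [ 68.2 105.1] ang 68.6 centroid [651.2 182.4] eqdia 86.0
top k2 z 6 rect c [648.4 181.5] size [ 76.1 104.3] ang 68.3 centroid [626.8 171.7] eqdia 53.3
top k3 z 23 rect c [430.3 315.8] size [29.2 29.9] ang 18.3 centroid [430.3 315.8] eqdia 31.7
top k4 z 21 rect c [ 423.  -324.1] size [66.7 64. ] ang 85.8 centroid [ 423.4 -324.2] eqdia 71.5
top k5 z 39 rect c [477.9  -1.1] size [48.8 51.8] ang 87.0 centroid [477.5  -1.3] eqdia 50.0
scene k6 z 37 rect c [672.9 180.1] size [178.7 225.4] ang 70.3 centroid [668.2 174.6] eqdia 210.5
scene k7 z 21 rect c [ 453.6 -330.6] size [ 76.2 111.4] ang 83.8 centroid [ 450.5 -329.6] eqdia 89.7
```

View pics/t.png

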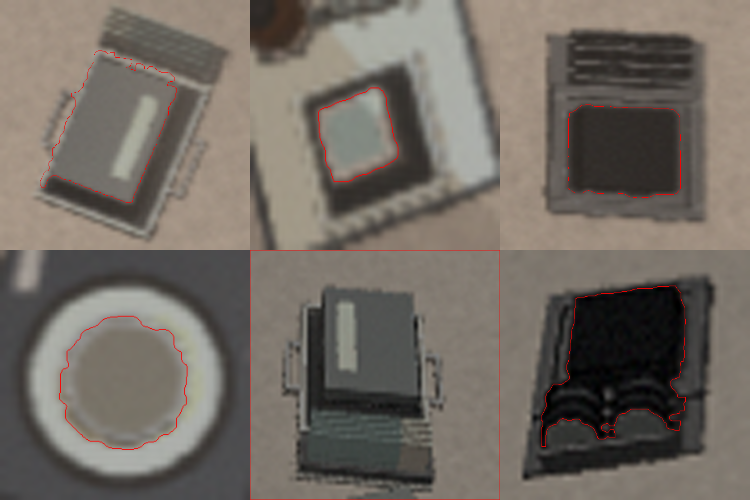

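```bash
python3 - <<'E'
from h import *
f=lambda u,v:(180+(u+.5)/3.846-.5,140+(v+.5)/3.846-.5)
P=[onz('top',*f(*p),37)[:2] for p in((48,178),(133,203),(176,86))]
print(np.round(P,1),'centre',np.round((P[0]+P[2])/2,1),np.linalg.norm(P[0]-P[1]),np.linalg.norm(P[1]-P[2]))
a=cv2.imread('pics/top0.png').astype(int);b=cv2.imread('pics/top40.png').astype(int)
for x,y in((278,172),(346,231)):print(np.abs(a-b)[y-8:y+8,x-8:x+8].mean(), end=' ')
for im in(a,b):
  for x,y in((278,172),(346,231)):
    m=(im[y-9:y+9,x-9:x+9].sum(2)<300);yy,xx=np.nonzero(m);print(np.round([xx.mean()+x-9,yy.mean()+y-9],1),end=' ')
print(ctrl.finish_job())
E
```

```text
[[615.8 225.9]
 [597.2 168. ]
 [678.6 139.3]] centre [647.2 182.6] 60.75867364063155 86.33697849348863
1.2408854166666667 1.1575520833333333 [277.8 175.6] [345.  231.8] [277.7 175.6] [344.9 231.9] the job is handed in; nothing more can be done
None
```

I took the pile apart from the top down and set all four items at their stations. The job was handed in at about 35 s of the 131 s allowed. The job report gives no verdict.

Each item was lowered while held until the wrist force rose 10–16 N, at the height I had predicted for its floor, and only then released.

**Last checks, arm clear, top camera:**

| Item | Offset from station centre | Limit |
|---|---|---|
| Coverslip box | about 1 mm | 13 mm |
| Dish | about 3 mm, wholly on the window | 12 mm |
| Filter case | about 1–5 mm; the mask included a shadow on one side | 13 mm |
| Slide box | about 2–4 mm | 13 mm |

- **Flatness:** I judged this by eye in both views and from the contact heights; I did not measure tilt.
- **Bystanders:** the oil bottle and the objective moved about 0.1 pixel or less between the first and last top pictures.

**Things that disagreed or went wrong:**
- **Fingertip height:** the fingertips stood above the reported TCP (about 11 mm at a 58 mm opening), not 14 mm ahead of it as the description says. A closing test above the coverslip box and the later contact heights showed this, and I corrected for it.
- **Light touch:** while I was finding that height, the fingertips touched the top of the filter case with about 11 N beside the dish. I backed off, and nothing moved or tilted in the pictures.
- **Scene-view masks:** my final scene-view masks for the slide box and filter case ran into neighbouring objects, so I did not use them.

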